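# Fit the corner plate on its pins and hold the reference block in its corner

### The job

Set up the alignment jig for the white reference block: lower the loose corner plate over the two locating pins of the fixed steel base, thick pin in the large hole, until it lies flush, and let go of it. Then pick up the block by its grip bar, set it flat on the plate with its long side along the long stop, and push it into the corner so that it presses against both stops at once. Finish while still gripping the block and pressing it firmly against both stops, and leave the two bottles behind the jig where they stand.

Things in the scene. Friction and masses are not known exactly. Their poses are not given: they have to be found in the camera images.
- jig_base: Flat plain steel base, 190 (x) x 150 (y) x 12 mm, lying on the desk and fixed to it, with two upright steel locating pins of different thickness near its +y edge. Origin: centre of its underside; z up. With the corner plate in place, the axes of base and plate are parallel and the plate's origin is at (4.5, -3, 12) mm in this frame.
- thick_pin (a point): Tip of the thick locating pin: 14 mm thick, standing 23 mm above the base's top (straight for 14 mm, then a rounded nose that narrows to 6 mm); at (-50.5, 35, 35) mm in the base's frame.
- thin_pin (a point): Tip of the thin locating pin: 9 mm thick, 23 mm above the base's top (straight for 14 mm, then a nose narrowing to 4 mm); at (54.5, 35, 35) mm in the base's frame.
- corner_plate: Loose aluminium plate, 150 (x) x 120 (y) x 10 mm, about 0.65 kg, lying flat on the desk with two upright stop bars on it and two through holes behind the long bar. Origin: on its underside, straight below both its centre of mass and the centreline of the long stop; z up. The plate reaches from x = -79.5 to 70.5 and from y = -57 to 63 mm. Lift it by the long stop at x = 0, fingers on the bar's two sides (closing along the plate's y).
- thick_hole (a point): Centre of the large hole (16.5 mm across, for the thick pin) at the plate's underside; at (-55, 38, 0) mm in the plate's frame.
- thin_hole (a point): Centre of the small hole (11.5 mm across, for the thin pin) at the plate's underside; at (50, 38, 0) mm in the plate's frame.
- long_stop: The long stop bar, fixed on the corner plate: 140 mm along x, 14 mm thick (plate y = -7 to 7 mm), standing 30 mm above the plate's top (top edge 40 mm above the plate's underside). Its pose is given as the plate's origin. Its face at plate y = -7 mm is the one the block is pressed against (block pushed to plate +y).
- short_stop: The short stop bar, fixed on the corner plate at right angles to the long one: plate x = 51 to 65 mm, y = -52 to -7 mm, 30 mm above the plate's top. Its pose is given as the plate's origin. Its face at plate x = 51 mm is the one the block is pressed against (block pushed to plate +x).
- inner_corner (a point): The inside corner where the faces of both stops meet the plate's top surface; axes as the plate's. The block's place is on the -x, -y side of it: a block seated there has its origin at (-30, -23, 0) mm from this point. Contacts here are rough (friction coefficient up to about 0.7): where the block also bears on the plate or the other stop, friction carries part of a push.
- block: Loose white ceramic block, 60 (x) x 46 (y) x 32 mm, about 0.25 kg, with a grip bar on its top centre: 36 (x) x 20 (y) mm, 30 mm high (62 mm overall). Origin: centre of its underside; z up. Grip the bar across its 20 mm (closing along the block's y), fingertips a few mm above the block's shoulder, so that they pass above the 30 mm stops.
- brown_bottle: Brown glass reagent bottle with a white cap, 48 mm across, 106 mm tall, standing behind the jig to the right; to be left alone. Origin: centre of its underside.
- dropper_bottle: Small brown dropper bottle with a black rubber top, 33 mm across, 88 mm tall, standing behind the jig to the left; to be left alone. Origin: centre of its underside.
Things that resemble listed ones, but are neither listed nor needed, are in the scene too. Several things have the shape of the block; the one meant has the colours described above.

How it is judged (in metres and radians):
On the way:
1. the corner plate lies flush on the base with both pins through its holes, and the fingers have let go of it (horizontal distance between thick_hole and thick_pin below 0.003 m and horizontal distance between thin_hole and thin_pin below 0.003 m and z of each of thick_hole, thin_hole in the frame of jig_base below 0.0145 m and z of corner_plate in the frame of jig_base between 0.01 and 0.014 m and contact force between the fingers and corner_plate below 0.1 N), for 0.2 s.
At the end, for the whole second after the job is handed in: plate flush over both pins (holes within 3 mm of pins, 2 mm of flush); block flat on it in the corner, long side along the long stop (within 2 to 2.5 mm and 0.05 rad), pressed on each stop with over 2 N, still gripped and at rest (horizontal distance between thick_hole and thick_pin below 0.003 m and horizontal distance between thin_hole and thin_pin below 0.003 m and z of each of thick_hole, thin_hole in the frame of jig_base below 0.0145 m and z of corner_plate in the frame of jig_base between 0.01 and 0.014 m and x of block in the frame of inner_corner between -0.0325 and -0.028 m and y of block in the frame of inner_corner between -0.0255 and -0.021 m and z of block in the frame of inner_corner between -0.002 and 0.0025 m and angle between the x axis of block and the x axis of corner_plate, either way round below 0.05 rad and contact force between block and long_stop above 2 N and contact force between block and short_stop above 2 N and contact force between the fingers and block above 2 N and linear speed of block below 0.01 m/s); the arm keeps its last pose, push and grip.
It fails at once if one of the two bottles is shifted by more than 30 mm (distance of any of brown_bottle, dropper_bottle from where it was at the start of the episode above 0.03 m).
It also fails if it takes over 72 s, if anything falls off the work surface, if the arm or the gripper's body presses on something with over 40 N, if the wrist force passes 120 N, or if a joint passes its speed limit or range.

### The arm

A 6-joint arm with a two-finger parallel gripper is mounted at the origin on a cart in front of the work surface, level with it; the furniture and walls round the work are solid. World frame = base frame: x ahead of the robot, y to its left, z up, the work surface at z = 0. Lengths are in mm, angles in rad, forces in N, time in s.
With the tool pointing down it reaches from about 225 to 725 mm from the base axis. Payload 3.1 kg.
Tool frame: the origin (TCP) lies on the centre line of the jaws, within the pads' length; the fingertips stand 8 mm ahead of it and the grasp point (between the pads) lies 11 mm behind it (bot.finger_overhang is the distance from the TCP to the fingertips, in mm); x points along the fingers, z is the direction in which the jaws open and shut, and the axes are right-handed (so a half turn about x gives the same grasp; the last joint's range is limited). The gripper opens to 85 mm and grips with 20 to 120 N. Pads are 22 mm wide; open, the fingers measure 114 mm over their backs; the gripper's body (76 mm by 85 mm) begins 54 mm behind the grasp point. The pads swing forward as they close: fully open they stand 13 mm farther back than shut.
Start: joints at [1.099, 0.048, 0.099, 1.622, 0, 1.443], TCP at [176.967, 494.267, 239.312] pointing down, gripper open.
Joint ranges: [-2.91, 2.91], [-0.99, 1.94], [-1.21, 1.42], [-2.12, 2.29], [-1.49, 1.47], [-3.14, 3.14]. Speed limits (rad/s): [2.79, 2.79, 3.14, 3.14, 3.14, 3.14].

### API

Orientations are given as a rotation vector (axis times angle).
In Python, from rig import bot gives the robot as it stands.
- The arm moves only by the tool servo_tool, never from a script. Its arguments are lists of equal length, an entry for each row: "offset": the shift along the tool's x, y, z in m, a list of three; "yaw": the turn about the tool's x in rad; "gripper": the opening, from -1 (shut) to 1 (fully open). In form: {"offset": [[dx, dy, dz], ...], "yaw": [yaw, ...], "gripper": [gripper, ...]}. A call has 1 to 20 rows; each row is the pose to reach, as a shift and turn from the pose measured when the call began, along the tool's axes at that moment; what a row does not reach only later rows make up. A row lasts 1/12 s, in which the tool goes at most 41.7 mm and 7.16 degrees, less where a joint would pass 70% of its speed; a pose out of reach is approached as far as the arm can. A call with a gripper value outside its range is refused whole. The fingers move at their own pace and stop on an object; the grip force is fixed at half the most. Time passes only in rows, so rows that repeat a pose let the fingers close. It gives the time, the measured TCP pose, the force and the opening at its end, in the units of the state.
- bot.state(): the state, without advancing time (a new reading comes with each control period).
- bot.read_camera(name): name is "scene" or "top" or "wrist"; returns a dict with "color" (420x560x3 uint8, blue, green, red), "range_z" (420x560 float32, mm along the optical axis (not along the pixel's ray), 0 where there is no reading), "vfov" (degrees; the focal length in pixels is half the picture's height over the tangent of half this angle, whatever the lens; pixels are square), "cx", "cy" (the principal point, pixels), "dist_coeffs" ([k1, k2, p1, p2, k3] as OpenCV has them; the pictures are not rectified), "extrinsics" (4x4, takes a point from camera to world coordinates). Camera axes: x right, y down, z forward; pixel columns grow to the right and rows downward; lengths in mm; the calibration is good to about 2 mm. A picture is of the moment at which its call begins.
- bot.sign_off(): hands the job in, once; it reports no verdict.
The state is a dict: "clock": time; "q": joint angles; "joint_vel": joint speeds; "effort": joint torques, N m; "tcp_pos": TCP position; "ee_rot": TCP orientation; "ft_force": force on the tool from outside, world axes, zero at the start; "torque": the same for the moment, N m; "grip_width": finger opening in mm.
Only numpy, scipy, OpenCV 4.12 (cv2) and the standard library are available. Lean on these libraries where they do the work, as an engineer would, in place of code of your own. Each camera call takes 0.05 s, during which the arm holds its last target.

## Working session

There is one attempt and no reset: what is moved stays moved. The work goes in short steps, Python scripts to look and compute and a tool call to move; the robot and the scene stay as the last step left them, time stands still between calls to the robot, and variables do not carry over. Pictures are saved under pics/ and viewed, and the job is handed in when it is done.

Besides the shell and the picture viewer there is one more tool, called after "Emit:" in YAML: its name, and indented under it one key for each argument. servo_tool: Moves the arm, as the interface text tells. Its arguments: {"type":"object","properties":{"offset":{"type":"array","items":{"type":"array","items":{"type":"number"}}},"yaw":{"type":"array","items":{"type":"number"}},"gripper":{"type":"array","items":{"type":"number"}}},"required":["offset","yaw","gripper"]}

```bash
ls; mkdir -p pics; python3 - <<'E'
from rig import bot
import cv2,numpy as np
print(bot.state(), bot.finger_overhang)
for n in ["scene","top","wrist"]:
    c=bot.read_camera(n); cv2.imwrite(f"pics/{n}0.png",c["color"]); np.savez(f"pics/{n}0.npz",**c)
    print(n,c["vfov"],c["cx"],c["cy"],c["dist_coeffs"],np.round(c["extrinsics"],3).tolist())
E
```

```text
pics
{'clock': 0.0, 'q': array([ 1.09922223e+00,  4.87776218e-02,  9.75693484e-02,  1.62202978e+00,
       -3.80821340e-06,  1.44297163e+00]), 'joint_vel': array([-1.57954702e-03, -5.73109526e-04,  3.97679368e-06, -4.73620007e-04,
        1.24291387e-03,  4.43313209e-04]), 'effort': array([-4.70276814e-05, -3.38778591e+01,  3.20015931e+01,  2.01118528e-02,
       -2.19658949e-05, -3.39794923e-06]), 'tcp_pos': array([176.67933861, 493.72604239, 238.08891705]), 'ee_rot': array([-0.95360339,  1.35465265,  0.95171176]), 'ft_force': array([ 0.17608123, -0.16722134,  0.07845489]), 'torque': array([-0.02513677,  0.06463862,  0.02341268]), 'grip_width': 85.60552563749697} 8.0
scene 55.01335422978963 282.51292896754154 206.80034422155268 [0.03625659 0.         0.         0.         0.        ] [[0.793, -0.31, 0.524, -42.813], [-0.608, -0.431, 0.667, -748.345], [0.019, -0.848, -0.53, 632.293], [0.0, 0.0, 0.0, 1.0]]
top 46.10168346531832 276.0594974575262 204.85420769594836 [-0.09752587  0.          0.          0.          0.        ] [[0.022, -0.984, 0.177, 303.183], [-1.0, -0.023, -0.002, -10.214], [0.006, -0.177, -0.984, 1481.351], [0.0, 0.0, 0.0, 1.0]]
wrist 62.73498000958341 283.80201339008556 206.64480021633858 [-0.01044828  0.          0.          0.          0.        ] [[0.338, 0.903, 0.265, 108.61], [0.941, -0.323, -0.097, 518.685], [-0.002, 0.282, -0.959, 373.292], [0.0, 0.0, 0.0, 1.0]]
```

View pics/scene0.png

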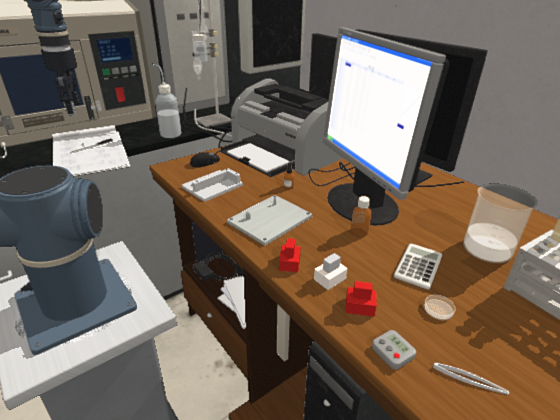

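View pics/top0.png

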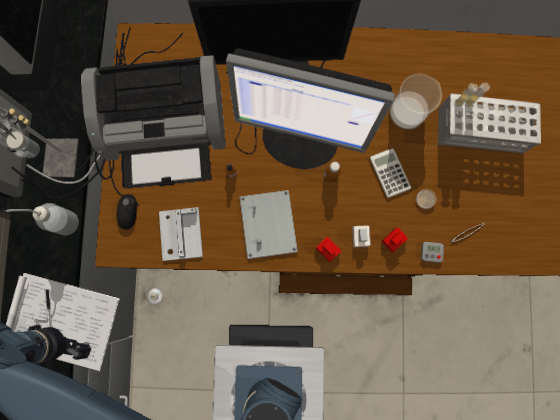

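View pics/wrist0.png

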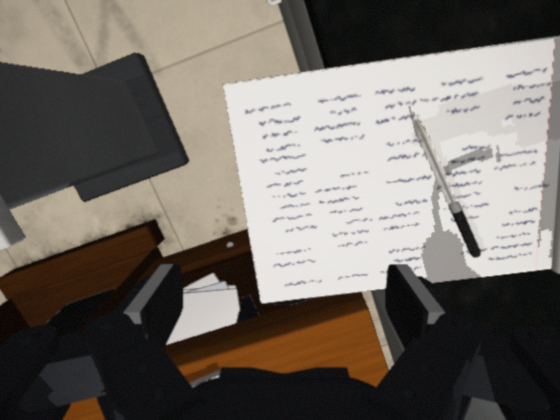

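```bash
cat > h.py <<'E'
import numpy as np,cv2
from scipy.spatial.transform import Rotation as R
def K(c):
    h=c["color"].shape[0]; f=h/2/np.tan(np.radians(float(c["vfov"]))/2)
    return np.array([[f,0,float(c["cx"])],[0,f,float(c["cy"])],[0,0,1]])
def ray(c,uv):
    p=cv2.undistortPoints(np.float64(uv).reshape(-1,1,2),K(c),np.float64(c["dist_coeffs"])).reshape(-1,2)
    d=np.c_[p,np.ones(len(p))]; E=c["extrinsics"]
    return E[:3,3], d@E[:3,:3].T
def plane(c,uv,z):
    o,d=ray(c,uv); return o+d*((z-o[2])/d[:,2])[:,None]
def proj(c,P):
    E=np.linalg.inv(c["extrinsics"]); P=np.atleast_2d(P)@E[:3,:3].T+E[:3,3]
    return cv2.projectPoints(P,np.zeros(3),np.zeros(3),K(c),np.float64(c["dist_coeffs"]))[0].reshape(-1,2)
def grab(n,name):
    from rig import bot
    c=bot.read_camera(n); cv2.imwrite(f"pics/{name}.png",c["color"]); np.savez(f"pics/{name}.npz",**c); return c
def load(name): return dict(np.load(f"pics/{name}.npz"))
def toolR():
    from rig import bot
    s=bot.state(); return s["tcp_pos"],R.from_rotvec(s["ee_rot"]).as_matrix(),s
def goto(P,zdir=None):
    "P world tcp target mm -> offset m, plus yaw aligning tool z to +-zdir"
    t,M,s=toolR(); off=M.T@(np.array(P)-t)/1000
    out=[off.round(4)]
    if zdir is not None:
        z=M.T@np.r_[zdir,0]; a=np.arctan2(-z[1],z[2]); a=(a+np.pi/2)%np.pi-np.pi/2; out.append(round(a,4))
    return out
E
python3 - <<'E'
from h import *
c=load("top0"); im=c["color"]
cv2.imwrite("pics/crop.png",cv2.resize(im[155:275,150:410],None,fx=3,fy=3,interpolation=cv2.INTER_CUBIC))
print(plane(c,[[252,211],[259,243],[180,210],[181,258]],30).round(1))
print(plane(c,[[361,237]],62).round(1),plane(c,[[333,168],[230,170]],100).round(1))
t,M,s=toolR(); print(M.round(3))
E
```

```text
[[543.6  58.4  30. ]
 [448.5  34.9  30. ]
 [541.6 273.9  30. ]
 [398.6 263.2  30. ]]
[[ 469.1 -261.3   62. ]] [[ 663.3 -174.9  100. ]
 [ 650.3  122.2  100. ]]
[[-0.001 -0.941  0.337]
 [-0.002  0.337  0.941]
 [-1.     0.    -0.002]]
```

View pics/crop.png

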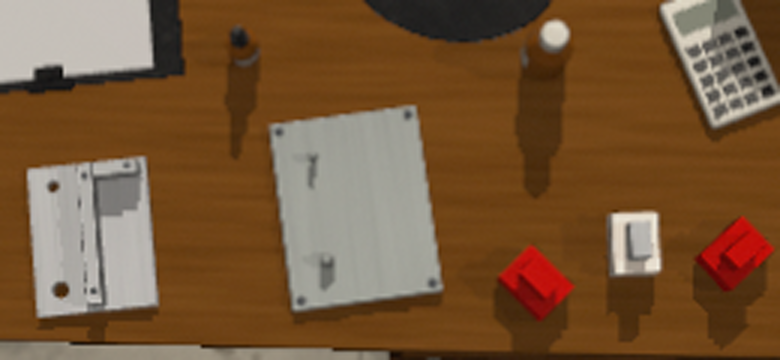

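```bash
python3 - <<'E'
from h import *
c=load("top0")
f=lambda x,y:[150+x/3,155+y/3]
H=plane(c,[f(61,289),f(53,186)],10);print(H.round(1))
d=(H[1]-H[0])[:2];print(np.hypot(*d)); d/=np.hypot(*d); n=np.array([-d[1],d[0]]);o=H[0][:2]+55*d-38*n;print(o,np.degrees(np.arctan2(d[1],d[0])))
print(goto([o[0]-30,o[1],200],n))
E
```

```text
[[418.9 300.1  10. ]
 [522.5 314.2  10. ]]
104.5496834642369
[478.55457003 269.8614357 ] 7.7605705961739275
[array([ 0.0385, -0.3314, -0.1192]), np.float64(-0.4793)]
```

Emit:
servo_tool:
  offset:
    - [0.0385,-0.3314,-0.1192]
    - [0.0385,-0.3314,-0.1192]
    - [0.0385,-0.3314,-0.1192]
    - [0.0385,-0.3314,-0.1192]
    - [0.0385,-0.3314,-0.1192]
    - [0.0385,-0.3314,-0.1192]
    - [0.0385,-0.3314,-0.1192]
    - [0.0385,-0.3314,-0.1192]
    - [0.0385,-0.3314,-0.1192]
    - [0.0385,-0.3314,-0.1192]
    - [0.0385,-0.3314,-0.1192]
    - [0.0385,-0.3314,-0.1192]
    - [0.0385,-0.3314,-0.1192]
  yaw: [-0.479,-0.479,-0.479,-0.479,-0.479,-0.479,-0.479,-0.479,-0.479,-0.479,-0.479,-0.479,-0.479]
  gripper: [1,1,1,1,1,1,1,1,1,1,1,1,1]

```text
clock: 1.23
tcp_pos: [447.7, 270.7, 200.1]
ee_rot: [-1.309, 1.143, 1.31]
ft_force: [0.4, 0.6, -0.2]
grip_width: 85.7
```

```bash
python3 - <<'E'
from h import *
c=grab("wrist","w1"); t,M,s=toolR(); print(s["clock"],t,M.round(3).tolist(),s["ft_force"])
E
```

```text
1.2833 [447.60273802 270.92502188 200.26456303] [[-0.001, -0.991, -0.137], [-0.001, -0.137, 0.991], [-1.0, 0.001, -0.001]] [-0.1947994  -0.0660279   0.24501692]
```

View pics/w1.png

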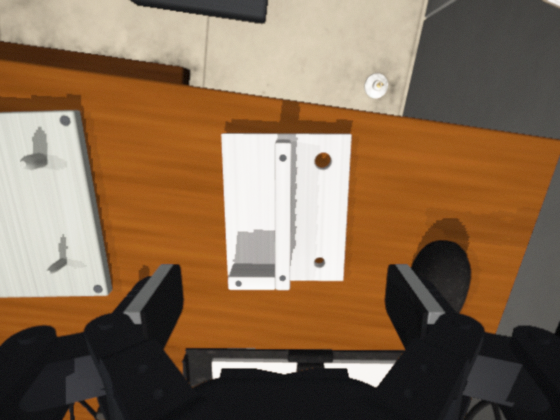

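```bash
python3 - <<'E'
from h import *
c=load("w1"); im=c["color"]; t=c["extrinsics"]
hsv=cv2.cvtColor(im,cv2.COLOR_BGR2HSV)
# white plate mask, holes = inner contours
m=((hsv[...,1]<60)&(hsv[...,2]>100)).astype(np.uint8)
cs,h=cv2.findContours(m,cv2.RETR_CCOMP,cv2.CHAIN_APPROX_NONE)
for i,k in enumerate(cs):
    a=cv2.contourArea(k)
    x,y,w,hh=cv2.boundingRect(k)
    if a>25 and 200<x<370 and 100<y<310:
        (cx,cy),(W,H),an=cv2.minAreaRect(k); mm=cv2.moments(k); u=[mm['m10']/mm['m00'],mm['m01']/mm['m00']]
        print(i,h[0][i][3],a,(x,y,w,hh),np.round([cx,cy,W,H,an],1),plane(c,[u],10).round(1))
rz=c["range_z"]
for v in [(210,250),(283,220),(330,220),(60,200),(250,330)]:
    u,w=v[0],v[1]; o,d=ray(c,[[u,w]]); print(v,(o+d*rz[w,u]).round(1))
cv2.imwrite("pics/crop2.png",cv2.resize(im[90:310,0:360],None,fx=2.2,fy=2.2,interpolation=cv2.INTER_CUBIC))
E
```

```text
75 -1 18299.5 (222, 133, 129, 157) [286. 211. 156. 128.  90.] [[471.2 275.1  10. ]]
76 75 54.0 (314, 257, 11, 8) [319.  260.5  10.    7.    0. ] [[522.6 318.   10. ]]
77 75 215.5 (314, 151, 18, 18) [322.3 159.8  15.6  17.7  45. ] [[419.6 303.9  10. ]]
(210, 250) [[530.5 204.    1. ]]
(283, 220) [[474.4 273.9  39.6]]
(330, 220) [[477.8 321.5  10. ]]
(60, 200) [[493.   56.   11.5]]
(250, 330) [[6.225e+02 2.562e+02 6.000e-01]]
```

View pics/crop2.png

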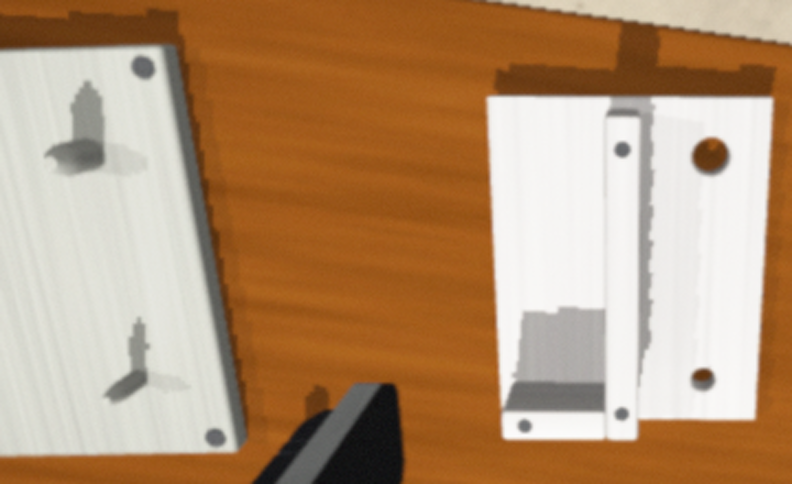

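```bash
python3 - <<'E'
from h import *
c=load("w1")
f=lambda x,y:[x/2.2,90+y/2.2]
H=plane(c,[f(711,156),f(703,379)],10);print(H.round(1))
d=(H[1]-H[0])[:2];print(np.hypot(*d)); d/=np.hypot(*d); n=np.array([-d[1],d[0]]);o=H[0][:2]+55*d-38*n;print(o,np.degrees(np.arctan2(d[1],d[0])))
B=plane(c,[f(607,115),f(639,115),f(606.5,440),f(638,440)],40);print(B.round(1)); a=(B[0]+B[1])/2;b=(B[2]+B[3])/2;e=b-a;print(np.hypot(*e[:2]),np.degrees(np.arctan2(e[1],e[0])),np.linalg.norm(B[1]-B[0]))
u=e[:2]/np.hypot(*e[:2]); print("origin",a[:2]+u*75 if 0 else (a[:2]+b[:2])/2)
C=plane(c,[f(488,97),f(773,97),f(756,419)],10);print("corners",C.round(1)); dd=C[2]-C[1];print(np.hypot(*dd[:2]),np.hypot(*(C[1]-C[0])[:2]),np.degrees(np.arctan2(dd[1],dd[0])))
# base corners at z=12 and pins bases
g=plane(c,[f(177,46),f(238,452)],12);print(g.round(1));dd=g[1]-g[0];print(np.hypot(*dd[:2]),np.degrees(np.arctan2(dd[1],dd[0])))
E
```

```text
[[420.6 304.9  10. ]
 [524.7 318.7  10. ]]
104.98855394157088
[480.11616261 274.45952392] 7.581624084811492
[[406.3 258.6  40. ]
 [404.6 270.8  40. ]
 [545.5 276.5  40. ]
 [543.6 290.1  40. ]]
140.32656546542603 7.627832557658489 12.320714880446548
origin [475.00079065 273.98228426]
corners [[408.7 207.6  10. ]
 [392.4 326.6  10. ]
 [541.8 347.2  10. ]]
150.84241488926241 120.13913880457797 7.863282854592734
[[405.1  78.6  12. ]
 [592.5 102.5  12. ]]
188.93752784001256 7.256181964108867
```

```bash
python3 - <<'E'
from h import *
print(goto([481,10,225],[-.132,.991]))
E
```

```text
[array([-0.0244,  0.0027, -0.2631]), np.float64(0.0049)]
```

Emit:
servo_tool:
  offset:
    - [-0.0244,0.0027,-0.2631]
    - [-0.0244,0.0027,-0.2631]
    - [-0.0244,0.0027,-0.2631]
    - [-0.0244,0.0027,-0.2631]
    - [-0.0244,0.0027,-0.2631]
    - [-0.0244,0.0027,-0.2631]
    - [-0.0244,0.0027,-0.2631]
    - [-0.0244,0.0027,-0.2631]
    - [-0.0244,0.0027,-0.2631]
    - [-0.0244,0.0027,-0.2631]
  yaw: [0.005,0.005,0.005,0.005,0.005,0.005,0.005,0.005,0.005,0.005]
  gripper: [1,1,1,1,1,1,1,1,1,1]

```text
clock: 2.12
tcp_pos: [480.7, 11.6, 225.1]
ee_rot: [-1.308, 1.144, 1.308]
ft_force: [-0.2, -0.1, 0.6]
grip_width: 85.4
```

```bash
python3 - <<'E'
from h import *
c=grab("wrist","w2"); t,M,s=toolR(); print(s["clock"],t,M.round(3).tolist(),s["ft_force"])
im=c["color"]
cv2.imwrite("pics/crop3.png",cv2.resize(im[90:310,180:440],None,fx=2.7,fy=2.7,interpolation=cv2.INTER_CUBIC))
E
```

```text
2.1667 [480.63071161  11.76322629 224.96063394] [[-0.001, -0.991, -0.135], [-0.001, -0.135, 0.991], [-1.0, 0.001, -0.001]] [-1.29844856 -0.26161391  0.44274136]
```

View pics/crop3.png

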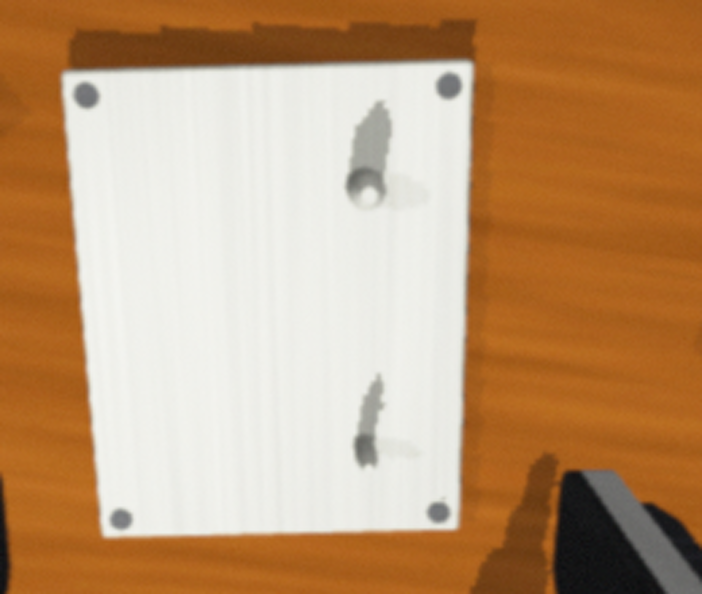

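View pics/w2.png

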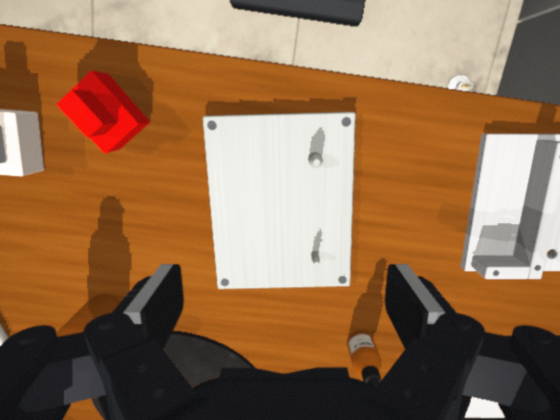

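```bash
python3 - <<'E'
from h import *
c=load("w2")
f=lambda x,y:[180+x/2.7,90+y/2.7]
print("tips",plane(c,[f(369,195),f(367,463)],35).round(1))
print("feet",plane(c,[f(366,187),f(365,439)],12).round(1))
C=plane(c,[f(63,72.5),f(472.5,62),f(459,528.5),f(104,537)],12); print(C.round(1))
ang=lambda d:np.degrees(np.arctan2(d[1],d[0]))
print([np.hypot(*(C[i]-C[i-1])[:2]).round(1) for i in range(4)], ang(C[2]-C[1]),ang(C[3]-C[0]),ang(C[1]-C[0])-90,ang(C[2]-C[3])-90)
S=plane(c,[f(86,95),f(449,85.5),f(438.5,512),f(121,519)],12); print("screws",S.round(1),ang(S[2]-S[1]),ang(S[3]-S[0]),ang(S[1]-S[0])-90,ang(S[2]-S[3])-90,S.mean(0))
o=C.mean(0)[:2]; 
for a in (7.6,):
    a=np.radians(a);d=np.array([np.cos(a),np.sin(a)]);n=np.array([-d[1],d[0]])
    print("base o",o,"plate o",o+4.5*d-3*n,"pins",o-50.5*d+35*n,o+54.5*d+35*n)
# better mask-based base corners
hsv=cv2.cvtColor(c["color"],cv2.COLOR_BGR2HSV); m=((hsv[...,1]<60)&(hsv[...,2]>90)).astype(np.uint8)
m[:, :195]=0; m[:,365:]=0; m[:105]=0; m[295:]=0
k=max(cv2.findContours(m,cv2.RETR_EXTERNAL,cv2.CHAIN_APPROX_NONE)[0],key=cv2.contourArea)
q=cv2.approxPolyDP(cv2.convexHull(k),5,True).reshape(-1,2);print(q);P=plane(c,k.reshape(-1,2),12)[:,:2].astype(np.float32);print(cv2.minAreaRect(P))
c1=load("w1");hsv=cv2.cvtColor(c1["color"],cv2.COLOR_BGR2HSV); m=((hsv[...,1]<60)&(hsv[...,2]>90)).astype(np.uint8)
E
```

```text
tips [[455.8  40.1  35. ]
 [557.5  55.8  35. ]]
feet [[456.3  41.1  12. ]
 [557.6  57.   12. ]]
[[429.8 -74.4  12. ]
 [406.4  72.1  12. ]
 [592.5 102.5  12. ]
 [616.4 -44.5  12. ]]
[np.float64(188.9), np.float64(148.4), np.float64(188.6), np.float64(148.9)] 9.275691659206188 9.129540175745277 9.084934868887373 9.224872443301791
screws [[436.7 -65.5  12. ]
 [415.7  65.2  12. ]
 [586.1  92.6  12. ]
 [607.  -38.1  12. ]] 9.135985582039114 9.156372533393904 9.124962473504013 9.094401248862695 [511.34136846  13.54507484  12.        ]
base o [511.25585018  13.93619169] plate o [516.11308928  11.55769882] pins [456.57049173  41.94978789] [560.64812346  55.83670887]
[[353 112]
 [349 284]
 [219 288]
 [203 117]]
((510.33056640625, 13.008056640625), (189.17144775390625, 149.4908905029297), 9.12728500366211)
```

```bash
python3 - <<'E'
from h import *
a=np.radians(7.65);n=[-np.sin(a),np.cos(a)]
print(goto([480.1,274.5,80],n),goto([480.1,274.5,26],n))
E
```

```text
[array([ 0.1448, -0.035 ,  0.2605]), np.float64(0.0016)] [array([ 0.1988, -0.0351,  0.2605]), np.float64(0.0016)]
```

Emit:
servo_tool:
  offset:
    - [0.1448,-0.035,0.2605]
    - [0.1448,-0.035,0.2605]
    - [0.1448,-0.035,0.2605]
    - [0.1448,-0.035,0.2605]
    - [0.1448,-0.035,0.2605]
    - [0.1448,-0.035,0.2605]
    - [0.1448,-0.035,0.2605]
    - [0.1448,-0.035,0.2605]
    - [0.1448,-0.035,0.2605]
    - [0.1448,-0.035,0.2605]
    - [0.1448,-0.035,0.2605]
  yaw: [0.002,0.002,0.002,0.002,0.002,0.002,0.002,0.002,0.002,0.002,0.002]
  gripper: [0.3,0.3,0.3,0.3,0.3,0.3,0.3,0.3,0.3,0.3,0.3]

```text
clock: 3.08
tcp_pos: [480.3, 274.4, 81.0]
ee_rot: [-1.308, 1.144, 1.306]
ft_force: [0.8, 0.0, 0.6]
grip_width: 55.3
```

```bash
python3 - <<'E'
from h import *
c=grab("wrist","w3"); t,M,s=toolR(); print(s["clock"],t,M.round(3).tolist(),s["ft_force"],s["grip_width"])
a=np.radians(7.65);n=[-np.sin(a),np.cos(a)]
print(goto([480.1,274.5,26],n))
E
```

```text
3.1333 [480.80207039 274.04078945  81.42807216] [[0.001, -0.991, -0.132], [-0.0, -0.132, 0.991], [-1.0, -0.001, -0.001]] [0.10787525 0.11604417 1.37095045] 55.669158009327404
[array([0.0554, 0.0007, 0.0006]), np.float64(-0.001)]
```

View pics/w3.png

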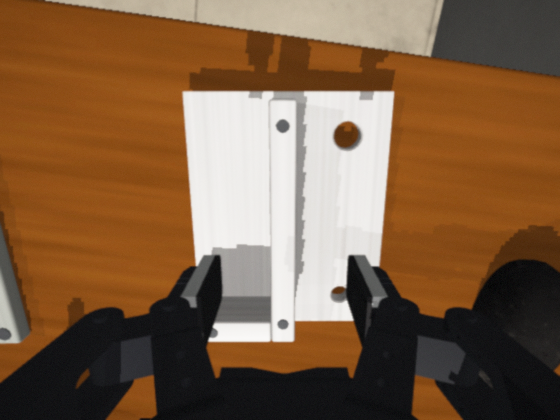

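Emit:
servo_tool:
  offset:
    - [0.02,0.0,0.0]
    - [0.04,0.0005,0.0005]
    - [0.055,0.0007,0.0006]
    - [0.055,0.0007,0.0006]
    - [0.055,0.0007,0.0006]
    - [0.055,0.0007,0.0006]
    - [0.055,0.0007,0.0006]
    - [0.055,0.0007,0.0006]
    - [0.055,0.0007,0.0006]
    - [0.055,0.0007,0.0006]
    - [0.055,0.0007,0.0006]
    - [0.055,0.0007,0.0006]
    - [0.055,0.0007,0.0006]
  yaw: [0,0,0,0,0,0,0,0,0,0,0,0,0]
  gripper: [0.3,0.3,0.3,0.3,0.3,0.3,-1,-1,-1,-1,-1,-1,-1]

```text
clock: 4.22
tcp_pos: [481.0, 274.5, 27.8]
ee_rot: [-1.308, 1.142, 1.303]
ft_force: [-0.5, -1.8, 6.8]
grip_width: 12.5
```

```bash
python3 - <<'E'
from h import *
for i in range(1):
    t,M,s=toolR(); print(s["clock"],t,M.round(4).tolist(),s["ft_force"],s["grip_width"],np.degrees(np.arctan2(-M[0,2],M[1,2])))
E
```

```text
4.2167 [481.01874486 274.53373367  27.79990662] [[0.0032, -0.9912, -0.132], [-0.0005, -0.132, 0.9913], [-1.0, -0.0031, -0.0009]] [-0.53235569 -1.83014422  6.84879814] 12.486358035734963 7.583739394619481
```

Emit:
servo_tool:
  offset:
    - [-0.005,0,0]
    - [-0.015,0,0]
    - [-0.03,0,0]
    - [-0.045,0,0]
    - [-0.06,0,0]
    - [-0.07,0,0]
    - [-0.07,0,0]
    - [-0.07,0,0]
  yaw: [0,0,0,0,0,0,0,0]
  gripper: [-1,-1,-1,-1,-1,-1,-1,-1]

```text
clock: 4.88
tcp_pos: [480.9, 274.7, 97.8]
ee_rot: [-1.308, 1.141, 1.303]
ft_force: [-0.8, 0.5, -6.3]
grip_width: 12.6
```

```bash
python3 - <<'E'
from h import *
c=grab("wrist","w4")
t,M,s=toolR(); print(s["clock"],t,M.round(4).tolist(),s["ft_force"],s["grip_width"],np.degrees(np.arctan2(-M[0,2],M[1,2])))
E
```

```text
4.9333 [480.13840527 274.40700911  96.76482311] [[0.0016, -0.9912, -0.1321], [-0.0011, -0.1321, 0.9912], [-1.0, -0.0014, -0.0012]] [ 0.13994423 -0.06504429 -6.86012401] 12.888669989055076 7.591475192724799
```

View pics/w4.png

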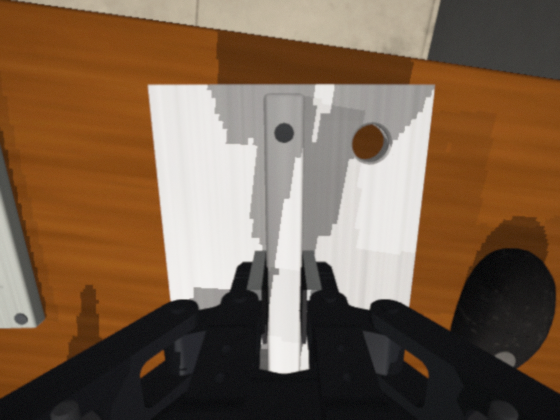

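```bash
python3 - <<'E'
from h import *
c=load("w4"); rz=c["range_z"]
t=np.array([480.4,274.5,97.2])
for u in [(200,120),(200,250),(400,120),(390,240),(180,270),(285,115),(330,240)]:
    o,d=ray(c,[u]); print(u,(o+d*rz[u[1],u[0]]).round(1))
for z in (79.3,80.3):
    print(plane(c,[[371,142.5],[151,85],[433,86],[266,96],[303,96]],z).round(1))
z=79.3
C=plane(c,[[149,85],[433.5,86]],z); d=C[1]-C[0]; print(np.hypot(*d[:2]),np.degrees(np.arctan2(d[1],d[0]))-90)
B=plane(c,[[283.5,132]],z+30);print("bar screw",B)
E
```

```text
(200, 120) [[408.6 265.8 232.6]]
(200, 250) [[480.5 234.6  80. ]]
(400, 120) [[408.4 315.8  80.9]]
(390, 240) [[463.3 323.8  80.3]]
(180, 270) [[492.3 225.5  80.1]]
(285, 115) [[412.1 266.6 110.6]]
(330, 240) [[467.1 295.5  80.2]]
[[419.6 305.8  79.3]
 [408.2 209.2  79.3]
 [392.9 327.   79.3]
 [406.3 257.7  79.3]
 [404.2 273.3  79.3]]
[[419.5 305.6  80.3]
 [408.2 209.5  80.3]
 [393.  326.6  80.3]
 [406.3 257.8  80.3]
 [404.2 273.2  80.3]]
119.88187514612858 7.3679845569011775
bar screw [[417.8857896  266.80709737 109.3       ]]
```

```bash
python3 - <<'E'
from h import *
a=np.radians(9.13);n=[-np.sin(a),np.cos(a)]
print(goto([516.3,11.5,82],n))
E
```

```text
[array([ 0.0151, -0.0011, -0.2654]), np.float64(-0.0269)]
```

Emit:
servo_tool:
  offset:
    - [0,0,-0.015]
    - [0,0,-0.04]
    - [0,0,-0.07]
    - [0,0,-0.1]
    - [0,0,-0.13]
    - [0,0,-0.16]
    - [0,0,-0.19]
    - [0,0,-0.22]
    - [0,-0.001,-0.245]
    - [0,-0.0011,-0.26]
    - [0,-0.0011,-0.2654]
    - [0.005,-0.0011,-0.2654]
    - [0.015,-0.0011,-0.2654]
    - [0.015,-0.0011,-0.2654]
    - [0.015,-0.0011,-0.2654]
  yaw: [0,0,0,0,0,-0.01,-0.02,-0.027,-0.027,-0.027,-0.027,-0.027,-0.027,-0.027,-0.027]
  gripper: [-1,-1,-1,-1,-1,-1,-1,-1,-1,-1,-1,-1,-1,-1,-1]

```text
clock: 6.18
tcp_pos: [514.4, 12.9, 80.0]
ee_rot: [-1.325, 1.131, 1.329]
ft_force: [0.0, -0.1, -5.9]
grip_width: 12.8
```

```bash
python3 - <<'E'
from h import *
c=grab("wrist","w5"); s2=grab("scene","s5")
t,M,s=toolR(); print(s["clock"],t,M.round(4).tolist(),s["ft_force"],s["grip_width"],np.degrees(np.arctan2(-M[0,2],M[1,2])))
i=cv2.resize(c["color"][70:270,140:440],None,fx=2,fy=2,interpolation=cv2.INTER_CUBIC)
p=proj(s2,[516,11,60])[0].astype(int);print(p)
j=cv2.resize(s2["color"][p[1]-70:p[1]+70,p[0]-75:p[0]+75],None,fx=4,fy=4,interpolation=cv2.INTER_CUBIC)
cv2.imwrite("pics/w5c.png",i);cv2.imwrite("pics/s5c.png",j)
E
```

```text
6.2833 [515.75704718  12.51944969  81.50762434] [[0.0004, -0.9871, -0.1604], [-0.0007, -0.1604, 0.9871], [-1.0, -0.0002, -0.0007]] [-0.0440965  -0.12039213 -6.24782954] 12.41738791849544 9.230653958981506
[271 201]
```

View pics/w5c.png

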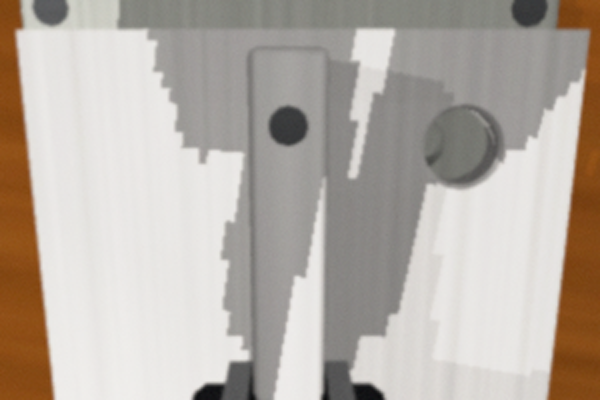

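View pics/s5c.png

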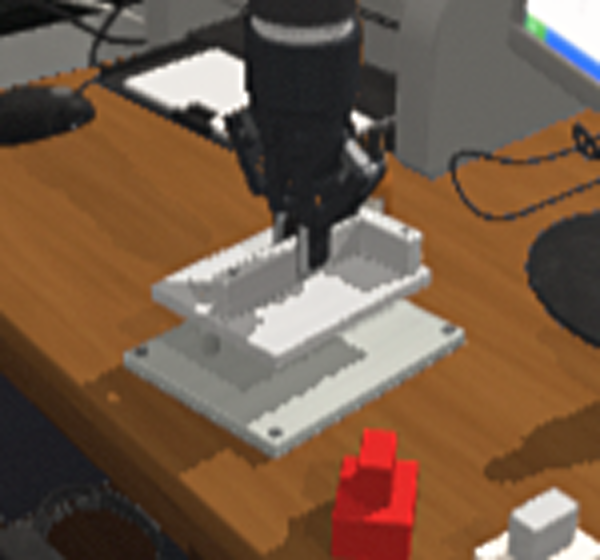

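```bash
python3 - <<'E'
from h import *
c=load("w5")
cr=lambda p:((p-[140,70])*2).round(1)
print("pred tip,foot",cr(proj(c,[[455.9,40.2,35],[455.9,40.2,12]])))
f=lambda x,y:[140+x/2,70+y/2]
top=81.2-27.3+10
print("hole now",plane(c,[f(464.5,146)],top),"screws",plane(c,[f(51,8),f(529,10)],12))
# expected hole with tcp pose
t,M,s=toolR();a=np.radians(9.2);d=np.array([np.cos(a),np.sin(a)]);n=np.array([-d[1],d[0]]);print(t[:2]-55*d+38*n)
for _ in range(3):
    import time; print(toolR()[0])
E
```

```text
pred tip,foot [[425.8 147.7]
 [410.6 139.5]]
hole now [[452.16108618  42.28166033  63.9       ]] screws [[436.58734078 -65.56579543  12.        ]
 [415.92391394  65.26252594  12.        ]]
[455.38906747  41.23716244]
[515.75704718  12.51944969  81.50762434]
[515.75704718  12.51944969  81.50762434]
[515.75704718  12.51944969  81.50762434]
```

```bash
python3 - <<'E'
from h import *
a=np.radians(9.13);n=[-np.sin(a),np.cos(a)]
print(goto([516.8,11.2,68],n))
E
```

```text
[array([ 0.0135, -0.0008, -0.0015]), np.float64(0.0018)]
```

Emit:
servo_tool:
  offset:
    - [0.005,-0.0008,-0.0015]
    - [0.01,-0.0008,-0.0015]
    - [0.0135,-0.0008,-0.0015]
    - [0.0135,-0.0008,-0.0015]
    - [0.0135,-0.0008,-0.0015]
    - [0.0135,-0.0008,-0.0015]
    - [0.0135,-0.0008,-0.0015]
    - [0.0135,-0.0008,-0.0015]
  yaw: [0.002,0.002,0.002,0.002,0.002,0.002,0.002,0.002]
  gripper: [-1,-1,-1,-1,-1,-1,-1,-1]

```text
clock: 6.95
tcp_pos: [517.1, 11.1, 68.4]
ee_rot: [-1.327, 1.13, 1.324]
ft_force: [-0.1, 0.4, -5.3]
grip_width: 12.8
```

```bash
python3 - <<'E'
from h import *
c=grab("wrist","w6")
t,M,s=toolR(); print(s["clock"],t,s["ft_force"],np.degrees(np.arctan2(-M[0,2],M[1,2])))
i=cv2.resize(c["color"][60:210,140:440],None,fx=2.6,fy=2.6,interpolation=cv2.INTER_CUBIC)
j=cv2.resize(c["color"][110:170,340:400],None,fx=9,fy=9,interpolation=cv2.INTER_CUBIC)
cv2.imwrite("pics/w6c.png",i);cv2.imwrite("pics/w6h.png",j)
print(proj(c,[[455.9,40.2,35],[455.9,40.2,12]]), (proj(c,[[455.9,40.2,35],[455.9,40.2,12]])-[340,110])*9)
E
```

```text
7.0 [517.06798956  11.10085321  68.37121903] [ 0.57953386  0.69421839 -6.93768407] 9.110424003610323
[[362.31264848 140.99126303]
 [353.16574293 136.77582381]] [[200.81383634 278.92136724]
 [118.49168638 240.98241426]]
```

View pics/w6h.png

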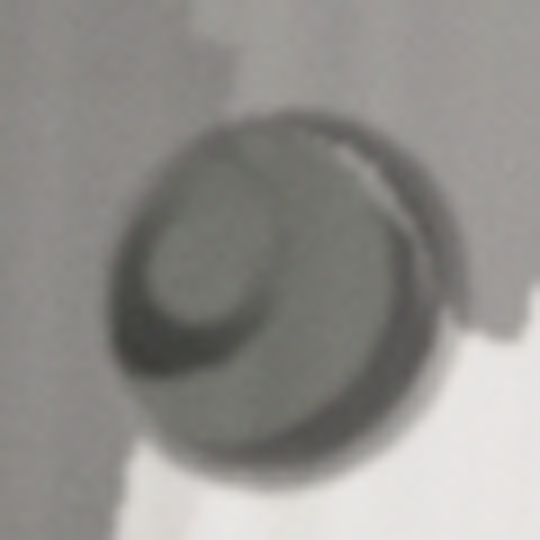

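View pics/w6c.png

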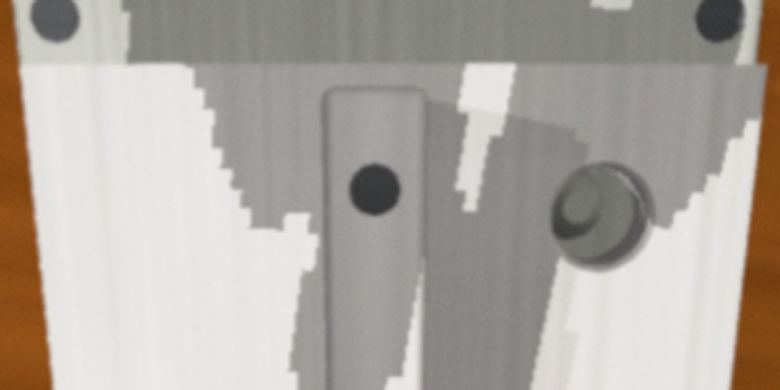

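```bash
python3 - <<'E'
from h import *
c=load("w6"); rz=c["range_z"]
f=lambda x,y:[340+x/9,110+y/9]
print("tip",plane(c,[f(206,256)],35)); 
for z in (51.1,52): 
    print("hole",plane(c,[f(288,298)],z), [np.linalg.norm(np.diff(plane(c,[f(108,298),f(468,298)],z),axis=0))])
for u in [(220,190),(410,200)]:
    o,d=ray(c,[u]); print((o+d*rz[u[1],u[0]]).round(1))
o,d=ray(c,[f(206,256)]);print((o+d*rz[138,363]).round(1))
g=lambda x,y:[140+x/2.6,60+y/2.6]
print("screws",plane(c,[g(55,18),g(719,18)],12))
E
```

```text
tip [[454.67113156  40.20704238  35.        ]]
hole [[455.11984772  40.77809855  51.1       ]] [np.float64(17.513892973888478)]
hole [[455.06251058  40.53913081  52.        ]] [np.float64(17.41037606599492)]
[[486.8 -22.7  50.5]]
[[477.7  64.1  50.6]]
[[454.6  40.   35.8]]
screws [[436.63750568 -65.73861749  12.        ]
 [415.74719065  65.08789446  12.        ]]
```

Emit:
servo_tool:
  offset:
    - [0.003,0.0002,-0.0003]
    - [0.006,0.0003,-0.0004]
    - [0.009,0.0003,-0.0004]
    - [0.012,0.0003,-0.0004]
    - [0.015,0.0003,-0.0004]
    - [0.015,0.0003,-0.0004]
    - [0.015,0.0003,-0.0004]
  yaw: [0,0,0,0,0,0,0]
  gripper: [-1,-1,-1,-1,-1,-1,-1]

```text
clock: 7.58
tcp_pos: [516.4, 10.7, 52.8]
ee_rot: [-1.326, 1.13, 1.325]
ft_force: [1.3, 0.2, -5.1]
grip_width: 12.8
```

```bash
python3 - <<'E'
from h import *
t,M,s=toolR(); print(s["clock"],t,s["ft_force"],s["torque"],np.degrees(np.arctan2(-M[0,2],M[1,2])))
c=grab("wrist","w7");j=cv2.resize(c["color"][60:210,340:440],None,fx=4,fy=4,interpolation=cv2.INTER_CUBIC)
cv2.imwrite("pics/w7h.png",j)
E
```

```text
7.5833 [516.42317847  10.71314099  52.83495911] [ 1.30349934  0.21452734 -5.09861892] [-0.00921563  0.01531559 -0.02350447] 9.113718858119244
```

View pics/w7h.png

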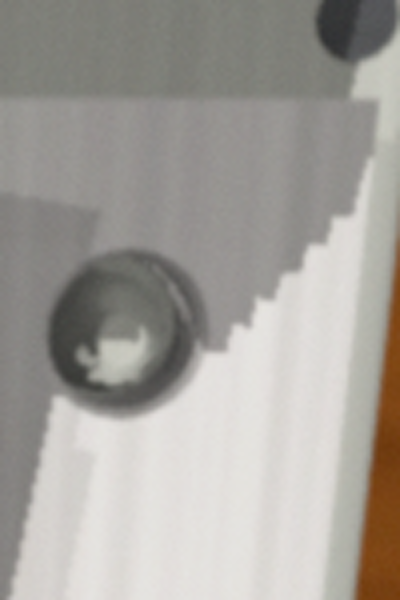

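Emit:
servo_tool:
  offset:
    - [0.003,0,0]
    - [0.006,0,0]
    - [0.008,0,0]
    - [0.01,0,0]
    - [0.012,0,0]
    - [0.0132,0,0]
    - [0.0132,0,0]
    - [0.0132,0,0]
  yaw: [0,0,0,0,0,0,0,0]
  gripper: [-1,-1,-1,-1,-1,-1,-1,-1]

```text
clock: 8.3
tcp_pos: [516.8, 10.7, 40.0]
ee_rot: [-1.326, 1.13, 1.324]
ft_force: [0.0, -0.5, -6.3]
grip_width: 12.3
```

```bash
python3 - <<'E'
from h import *
t,M,s=toolR(); print(s["clock"],t,s["ft_force"],s["torque"],np.degrees(np.arctan2(-M[0,2],M[1,2])))
c=grab("wrist","w8");rz=c["range_z"]
for u in [(190,190),(220,130),(410,200),(390,240)]:
    o,d=ray(c,[u]); print((o+d*rz[u[1],u[0]]).round(1))
E
```

```text
8.3 [516.82669984  10.65193389  40.00224501] [ 0.02251797 -0.48508677 -6.31328415] [ 0.02633213 -0.00145108 -0.03526398] 9.115227338366566
[[488.6 -36.7  22.3]]
[[459.8 -26.   22.1]]
[[477.4  63.7  22.1]]
[[498.   59.4  22.3]]
```

View pics/w8.png

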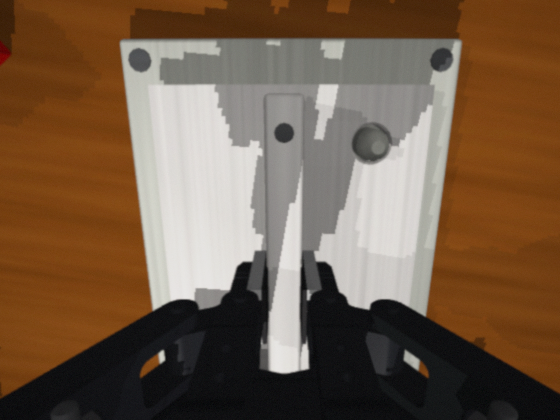

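Emit:
servo_tool:
  offset:
    - [0.0008,0,0]
    - [0.0015,0,0]
    - [0.0015,0,0]
    - [0.0015,0,0]
    - [0.0015,0,0]
    - [0.0015,0,0]
    - [0.0015,0,0]
    - [0.0015,0,0]
  yaw: [0,0,0,0,0,0,0,0]
  gripper: [-1,-1,-1,-1,0.2,0.2,0.2,0.2]

```text
clock: 9.02
tcp_pos: [517.6, 10.5, 38.8]
ee_rot: [-1.327, 1.129, 1.323]
ft_force: [0.2, 0.1, -0.1]
grip_width: 51.1
```

Emit:
servo_tool:
  offset:
    - [-0.01,0,0]
    - [-0.03,0,0]
    - [-0.06,0,0]
    - [-0.1,0,0]
    - [-0.14,0,0]
    - [-0.15,0,0]
    - [-0.15,0,0]
  yaw: [0,0,0,0,0,0,0]
  gripper: [0.2,0.2,0.2,0.2,0.2,0.2,0.2]

```text
clock: 9.6
tcp_pos: [520.7, 10.3, 195.3]
ee_rot: [-1.334, 1.122, 1.313]
ft_force: [-0.2, 0.5, 0.1]
grip_width: 51.5
```

```bash
python3 - <<'E'
from h import *
t,M,s=toolR(); print(s["clock"],t,s["ft_force"])
c=grab("wrist","w9");cv2.imwrite("pics/w9c.png",cv2.resize(c["color"][80:330,160:440],None,fx=2.4,fy=2.4,interpolation=cv2.INTER_CUBIC))
rz=c["range_z"]
for u in [(240,150),(260,200),(360,170),(340,240),(285,150),(285,260)]:
    o,d=ray(c,[u]); print((o+d*rz[u[1],u[0]]).round(1))
E
```

```text
9.6 [520.68206816  10.30695528 195.26848108] [-0.19219569  0.52659141  0.08018219]
[[495.2 -33.4  22.9]]
[[538.1  -9.5  23. ]]
[[497.6  78.3  12.1]]
[[565.7  71.9  22.4]]
[[484.8   5.4  53. ]]
[[599.6  23.8  12.8]]
```

View pics/w9c.png

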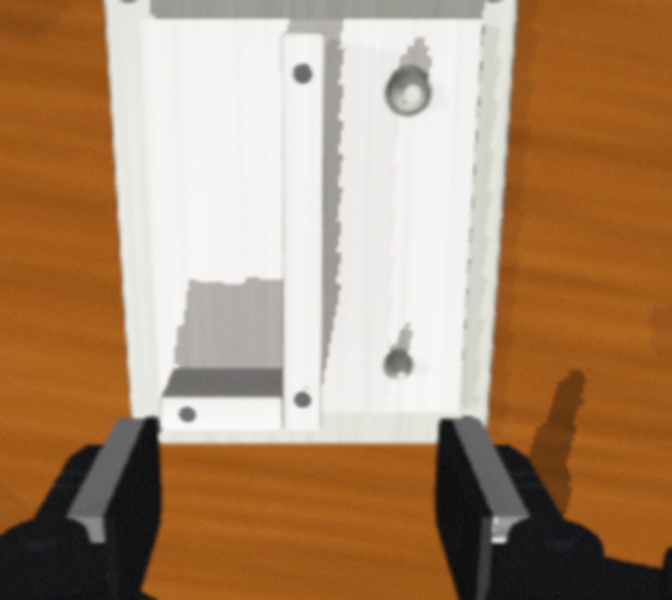

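```bash
python3 - <<'E'
from h import *
a=np.radians(6);n=[-np.sin(a),np.cos(a)]
print(goto([435,-256,200],n))
E
```

```text
[array([-0.0082,  0.1253, -0.2498]), np.float64(0.0543)]
```

Emit:
servo_tool:
  offset:
    - [-0.008,0.1253,-0.2498]
    - [-0.008,0.1253,-0.2498]
    - [-0.008,0.1253,-0.2498]
    - [-0.008,0.1253,-0.2498]
    - [-0.008,0.1253,-0.2498]
    - [-0.008,0.1253,-0.2498]
    - [-0.008,0.1253,-0.2498]
    - [-0.008,0.1253,-0.2498]
    - [-0.008,0.1253,-0.2498]
    - [-0.008,0.1253,-0.2498]
    - [-0.008,0.1253,-0.2498]
    - [-0.008,0.1253,-0.2498]
  yaw: [0.054,0.054,0.054,0.054,0.054,0.054,0.054,0.054,0.054,0.054,0.054,0.054]
  gripper: [0.3,0.3,0.3,0.3,0.3,0.3,0.3,0.3,0.3,0.3,0.3,0.3]

```text
clock: 10.65
tcp_pos: [435.2, -254.6, 199.2]
ee_rot: [-1.292, 1.151, 1.281]
ft_force: [1.0, -0.5, 0.0]
grip_width: 55.6
```

```bash
python3 - <<'E'
from h import *
t,M,s=toolR(); print(s["clock"],t,s["ft_force"])
c=grab("wrist","w10");cv2.imwrite("pics/w10c.png",cv2.resize(c["color"][100:300,200:400],None,fx=3,fy=3,interpolation=cv2.INTER_CUBIC))
E
```

```text
10.65 [ 435.23567782 -254.5502386   199.2180461 ] [ 1.00910597 -0.46075234  0.02963   ]
```

View pics/w10c.png

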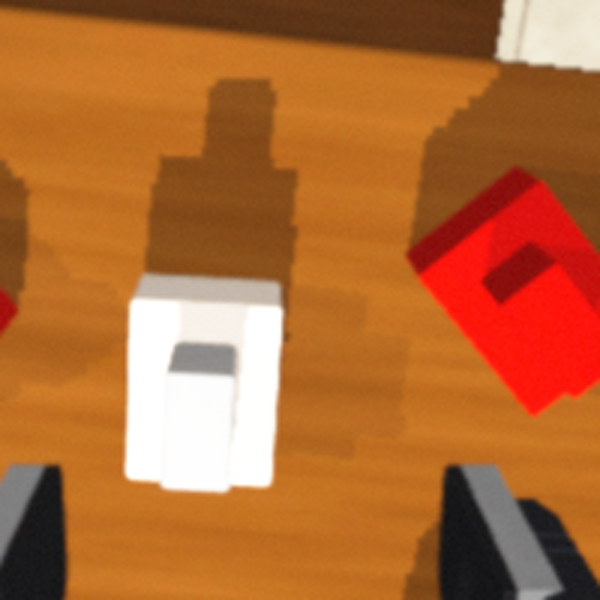

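View pics/w10.png

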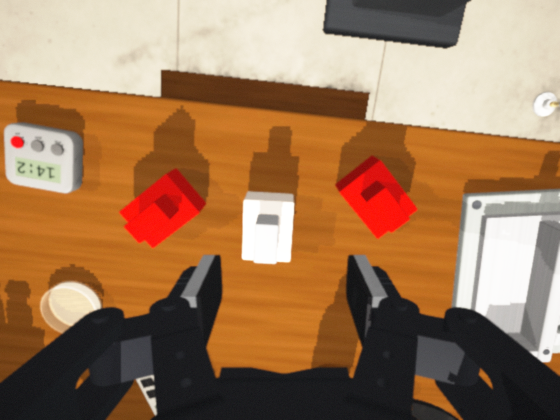

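```bash
python3 - <<'E'
from h import *
c=load("w10")
f=lambda x,y:[200+x/3,100+y/3]
ang=lambda d:np.degrees(np.arctan2(d[1],d[0])).round(2)
for P,z in (([(133,298),(282,307),(272,487),(125,480)],32),([(168,370),(236.5,374),(230,492),(163.5,489)],62)):
    C=plane(c,[f(*p) for p in P],z); print(C.round(1),[np.hypot(*(C[i]-C[i-1])[:2]).round(1) for i in range(4)],C.mean(0), ang(C[2]-C[1]),ang(C[3]-C[0]),ang(C[1]-C[0])-90,ang(C[2]-C[3])-90)
E
```

```text
[[ 450.  -288.9   32. ]
 [ 448.  -243.7   32. ]
 [ 508.1 -239.9   32. ]
 [ 510.7 -287.    32. ]] [np.float64(60.7), np.float64(45.3), np.float64(60.2), np.float64(47.2)] [ 479.17789198 -264.88256739   32.        ] 3.54 1.77 2.530000000000001 3.1700000000000017
[[ 461.  -275.    62. ]
 [ 460.1 -255.8   62. ]
 [ 496.4 -254.    62. ]
 [ 497.5 -273.2   62. ]] [np.float64(36.6), np.float64(19.1), np.float64(36.3), np.float64(19.3)] [ 478.78262244 -264.50718291   62.        ] 2.89 2.71 2.5900000000000034 3.319999999999993
```

```bash
python3 - <<'E'
from h import *
a=np.radians(2.9);n=[-np.sin(a),np.cos(a)]
print(goto([479,-264.7,90],n),goto([479,-264.7,44],n))
E
```

```text
[array([ 0.1098, -0.0414, -0.0144]), np.float64(0.0566)] [array([ 0.1558, -0.041 , -0.0143]), np.float64(0.0566)]
```

Emit:
servo_tool:
  offset:
    - [0.03,-0.0414,-0.0144]
    - [0.06,-0.0414,-0.0144]
    - [0.09,-0.0414,-0.0144]
    - [0.1098,-0.0414,-0.0144]
    - [0.1098,-0.0414,-0.0144]
    - [0.1098,-0.0414,-0.0144]
    - [0.1098,-0.0414,-0.0144]
  yaw: [0.057,0.057,0.057,0.057,0.057,0.057,0.057]
  gripper: [0.2,0.2,0.2,0.2,0.2,0.2,0.2]

```text
clock: 11.28
tcp_pos: [480.0, -264.7, 91.7]
ee_rot: [-1.254, 1.179, 1.238]
ft_force: [-0.2, -0.0, 1.2]
grip_width: 51.3
```

```bash
python3 - <<'E'
from h import *
a=np.radians(2.9);n=[-np.sin(a),np.cos(a)]
t,M,s=toolR(); print(s["clock"],t,s["ft_force"])
c=grab("wrist","w11")
print(goto([479,-264.7,44],n))
E
```

```text
11.2833 [ 479.97227239 -264.72980525   91.74136503] [-0.20164906 -0.01899798  1.16508024]
[array([0.0486, 0.002 , 0.0008]), np.float64(0.0004)]
```

View pics/w11.png

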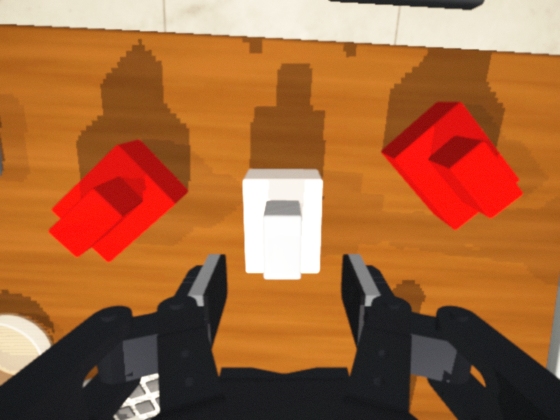

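Emit:
servo_tool:
  offset:
    - [0.015,0.001,0.0005]
    - [0.03,0.0015,0.0008]
    - [0.042,0.0018,0.0008]
    - [0.0475,0.0018,0.0008]
    - [0.0475,0.0018,0.0008]
    - [0.0475,0.0018,0.0008]
    - [0.0475,0.0018,0.0008]
    - [0.0475,0.0018,0.0008]
    - [0.0475,0.0018,0.0008]
    - [0.0475,0.0018,0.0008]
    - [0.0475,0.0018,0.0008]
    - [0.0475,0.0018,0.0008]
  yaw: [0,0,0,0,0,0,0,0,0,0,0,0]
  gripper: [0.2,0.2,0.2,0.2,0.2,0.2,-1,-1,-1,-1,-1,-1]

```text
clock: 12.33
tcp_pos: [479.9, -265.4, 46.2]
ee_rot: [-1.257, 1.179, 1.234]
ft_force: [-0.6, -0.9, 4.2]
grip_width: 18.9
```

```bash
python3 - <<'E'
from h import *
t,M,s=toolR(); print(s["clock"],t,M.round(4).tolist(),s["ft_force"],s["torque"],s["grip_width"],np.degrees(np.arctan2(-M[0,2],M[1,2])))
E
```

```text
12.3333 [ 479.88823644 -265.36599743   46.1851062 ] [[0.0138, -0.9986, -0.0508], [-0.0049, -0.0508, 0.9987], [-0.9999, -0.0135, -0.0056]] [-0.56983017 -0.92680445  4.18750132] [ 0.0030077   0.05919122 -0.01052903] 18.87367115971568 2.909416537538011
```

Emit:
servo_tool:
  offset:
    - [-0.005,0,0]
    - [-0.02,0,0]
    - [-0.045,0,0]
    - [-0.07,0,0]
    - [-0.09,0,0]
    - [-0.09,0,0]
    - [-0.09,0,0]
  yaw: [0,0,0,0,0,0,0]
  gripper: [-1,-1,-1,-1,-1,-1,-1]

```text
clock: 12.92
tcp_pos: [479.1, -265.1, 136.6]
ee_rot: [-1.258, 1.178, 1.233]
ft_force: [0.4, -0.0, -3.4]
grip_width: 18.9
```

```bash
python3 - <<'E'
from h import *
c=grab("wrist","w12")
t,M,s=toolR(); print(s["clock"],t,M.round(4).tolist(),s["ft_force"],s["grip_width"],np.degrees(np.arctan2(-M[0,2],M[1,2])))
a=np.radians(9.13);d=np.array([np.cos(a),np.sin(a)]);n=np.array([-d[1],d[0]])
# plate pose from w9 holes
w=load("w9"); f=lambda x,y:[160+x/2.4,80+y/2.4]
H=plane(w,[f(409,91),f(398,362)],22); print("holes",H.round(1))
C=plane(w,[f(142,17),f(484,18),f(463,412)],22); print("plate corners",C.round(1),np.hypot(*(C[1]-C[0])[:2]),np.hypot(*(C[2]-C[1])[:2]),np.degrees(np.arctan2(*(C[2]-C[1])[1::-1])))
o=C[1][:2]+79.5*d-63*n; print("o from corner",o, C[2][:2]-70.5*d-63*n, "holes",H[0][:2]+55*d-38*n)
B=plane(w,[f(284,430),f(320,430),f(281,371),f(281,430)],52);print("bar top end",B.round(1), "exp inner top corner for o=(517,10.8)",np.array([517,10.8])+51*d-7*n)
for k in (C[1],): print()
po=np.array([517,10.8]); P=po+15*d-36*n; print(P,goto([*P,130],n))
E
```

```text
12.9667 [ 478.12049642 -264.4625947   134.8470742 ] [[0.0123, -0.9986, -0.0508], [-0.0037, -0.0509, 0.9987], [-0.9999, -0.0121, -0.0043]] [-0.24942069  0.84232804 -3.08675414] 18.709348113483333 2.9127862286663713
holes [[455.5  40.5  22. ]
 [558.7  56.7  22. ]]
plate corners [[445.5 -57.3  22. ]
 [426.8  61.6  22. ]
 [575.8  86.9  22. ]] 120.37031022895802 151.11000871562212 9.637527495581368
o from corner [515.31244938  12.04059526] [516.19015244  13.53734625] holes [515.81197053  11.68579073]
bar top end [[580.8  14.9  52. ]
 [578.7  28.   52. ]
 [557.9  10.3  52. ]
 [581.   13.8  52. ]] exp inner top corner for o=(517,10.8) [568.46459924  11.98111174]

[537.52226485 -22.36378515] [array([ 0.0047, -0.0716,  0.2388]), np.float64(-0.1085)]
```

View pics/w12.png

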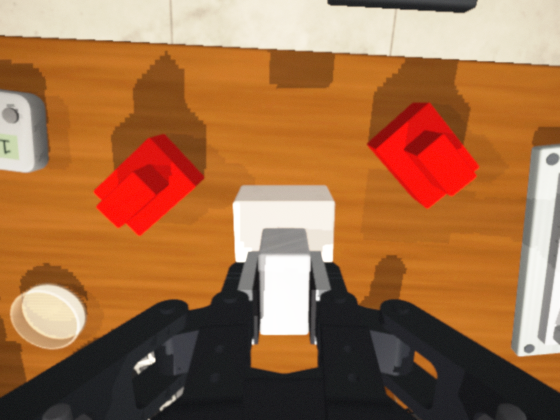

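```bash
python3 - <<'E'
from h import *
a=np.radians(9.13);n=[-np.sin(a),np.cos(a)]
print(goto([536.3,-24.1,135],n),goto([536.3,-24.1,85],n))
E
```

```text
[array([-0.0003, -0.0703,  0.2371]), np.float64(-0.1085)] [array([ 0.0497, -0.0697,  0.2373]), np.float64(-0.1085)]
```

Emit:
servo_tool:
  offset:
    - [0,-0.005,0.015]
    - [0,-0.012,0.04]
    - [0,-0.02,0.07]
    - [0,-0.03,0.1]
    - [0,-0.04,0.13]
    - [0,-0.048,0.16]
    - [0,-0.056,0.19]
    - [0,-0.065,0.22]
    - [0,-0.07,0.235]
    - [0,-0.0703,0.2371]
    - [0.01,-0.0703,0.2371]
    - [0.025,-0.07,0.2372]
    - [0.04,-0.0698,0.2373]
    - [0.0497,-0.0697,0.2373]
    - [0.0497,-0.0697,0.2373]
    - [0.0497,-0.0697,0.2373]
    - [0.0497,-0.0697,0.2373]
  yaw: [0,-0.02,-0.04,-0.06,-0.08,-0.1,-0.1085,-0.1085,-0.1085,-0.1085,-0.1085,-0.1085,-0.1085,-0.1085,-0.1085,-0.1085,-0.1085]
  gripper: [-1,-1,-1,-1,-1,-1,-1,-1,-1,-1,-1,-1,-1,-1,-1,-1,-1]

```text
clock: 14.38
tcp_pos: [536.3, -24.8, 85.0]
ee_rot: [-1.334, 1.125, 1.313]
ft_force: [-0.0, 0.7, -2.1]
grip_width: 19.1
```

```bash
python3 - <<'E'
from h import *
c=grab("wrist","w13"); g=grab("scene","s13"); p=proj(g,[530,-10,60])[0].astype(int)
cv2.imwrite("pics/s13c.png",cv2.resize(g["color"][p[1]-70:p[1]+70,p[0]-75:p[0]+75],None,fx=4,fy=4,interpolation=cv2.INTER_CUBIC))
t,M,s=toolR(); print(s["clock"],t,M.round(4).tolist(),s["ft_force"],s["grip_width"],np.degrees(np.arctan2(-M[0,2],M[1,2])))
E
```

```text
14.4833 [537.09164384 -24.60723383  86.06697002] [[0.0144, -0.9873, -0.1581], [-0.0042, -0.1582, 0.9874], [-0.9999, -0.0135, -0.0064]] [-0.59562737  0.25337405 -2.14365289] 18.97401803289575 9.09925825613212
```

View pics/w13.png

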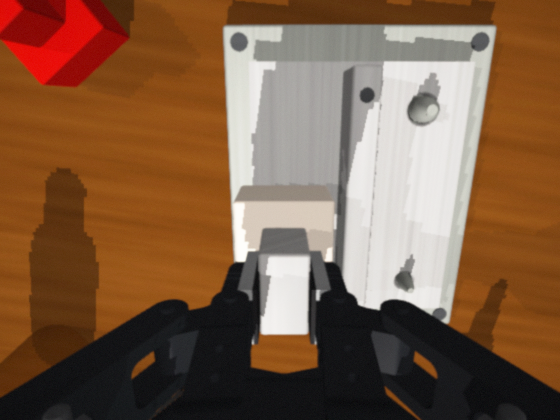

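View pics/s13c.png

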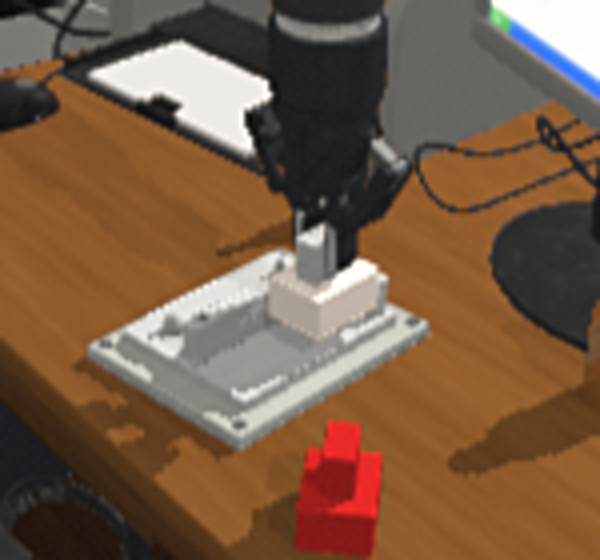

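Emit:
servo_tool:
  offset:
    - [0.004,0,0]
    - [0.008,0,0]
    - [0.012,0,0]
    - [0.015,0,0]
    - [0.016,0,0]
    - [0.017,0,0]
    - [0.017,0,0]
    - [0.017,0,0]
  yaw: [0,0,0,0,0,0,0,0]
  gripper: [-1,-1,-1,-1,-1,-1,-1,-1]

```text
clock: 15.15
tcp_pos: [537.4, -24.6, 69.0]
ee_rot: [-1.336, 1.123, 1.312]
ft_force: [-0.4, 1.1, -2.5]
grip_width: 18.5
```

```bash
python3 - <<'E'
from h import *
t,M,s=toolR(); print(s["clock"],t,M.round(4).tolist(),s["ft_force"],s["torque"],s["grip_width"],np.degrees(np.arctan2(-M[0,2],M[1,2])))
E
```

```text
15.15 [537.35020662 -24.64471506  69.04562795] [[0.0144, -0.9873, -0.1582], [-0.0042, -0.1583, 0.9874], [-0.9999, -0.0135, -0.0064]] [-0.37499908  1.09884282 -2.53825485] [-0.03114873  0.0886739   0.02091618] 18.508661302002615 9.102489402047627
```

Emit:
servo_tool:
  offset:
    - [0.0005,0,0]
    - [0.001,0,0]
    - [0.0015,0,0]
    - [0.0015,0,0]
    - [0.0015,0,0]
  yaw: [0,0,0,0,0]
  gripper: [-1,-1,-1,-1,-1]

```text
clock: 15.57
tcp_pos: [537.7, -24.7, 68.3]
ee_rot: [-1.336, 1.123, 1.311]
ft_force: [-0.9, -0.2, 1.9]
grip_width: 18.8
```

Emit:
servo_tool:
  offset:
    - [0.0005,0,0.002]
    - [0.0005,0,0.004]
    - [0.0005,0,0.006]
    - [0.0005,0,0.007]
    - [0.0005,0,0.008]
    - [0.0005,0,0.009]
    - [0.0005,0,0.009]
  yaw: [0,0,0,0,0,0,0]
  gripper: [-1,-1,-1,-1,-1,-1,-1]

```text
clock: 16.15
tcp_pos: [536.9, -16.3, 68.3]
ee_rot: [-1.338, 1.123, 1.31]
ft_force: [-0.1, -4.0, 3.4]
grip_width: 18.8
```

Emit:
servo_tool:
  offset:
    - [0,0,0.001]
    - [0,-0.0015,0.001]
    - [0,-0.003,0.001]
    - [0,-0.004,0.001]
    - [0,-0.005,0.001]
    - [0,-0.006,0.001]
    - [0,-0.006,0.001]
  yaw: [0,0,0,0,0,0,0]
  gripper: [-1,-1,-1,-1,-1,-1,-1]

```text
clock: 16.73
tcp_pos: [540.4, -15.5, 68.3]
ee_rot: [-1.337, 1.129, 1.312]
ft_force: [-4.4, -5.1, 6.8]
grip_width: 19.0
```

```bash
python3 - <<'E'
from h import *
a=np.radians(9.13);d=np.array([np.cos(a),np.sin(a)]);n=np.array([-d[1],d[0]])
t,M,s=toolR(); F=s["ft_force"];print(s["clock"],t,"d,n",t[:2]@d,t[:2]@n,F,"Fd,Fn",F[:2]@d,F[:2]@n,s["torque"],s["grip_width"],np.degrees(np.arctan2(-M[0,2],M[1,2])))
E
```

```text
16.7333 [540.3679516  -15.46965116  68.34889448] d,n 531.0673066545388 -101.01657799787371 [-4.36546197 -5.13060055  6.83580342] Fd,Fn -5.124253643582308 -4.3729103352998795 [-1.08228482  1.15606119  0.03477995] 18.984745740965632 9.067090567241035
```

Emit:
servo_tool:
  offset:
    - [-0.0005,-0.001,0.001]
    - [-0.0005,-0.002,0.001]
    - [-0.0005,-0.003,0.001]
    - [-0.0005,-0.004,0.001]
    - [-0.0005,-0.005,0.001]
    - [-0.0005,-0.005,0.001]
  yaw: [0,0,0,0,0,0]
  gripper: [-1,-1,-1,-1,-1,-1]

```text
clock: 17.23
tcp_pos: [543.0, -14.1, 68.5]
ee_rot: [-1.335, 1.133, 1.316]
ft_force: [-5.6, -5.1, 4.9]
grip_width: 18.8
```

```bash
cat > st.py <<'E'
from h import *
a=np.radians(9.13);d=np.array([np.cos(a),np.sin(a)]);n=np.array([-d[1],d[0]])
t,M,s=toolR(); F=s["ft_force"];print(s["clock"],t,"d,n",t[:2]@d,t[:2]@n,"Fd,Fn,Fz",F[:2]@d,F[:2]@n,F[2],s["torque"],s["grip_width"],np.degrees(np.arctan2(-M[0,2],M[1,2])))
E
python3 st.py
```

```text
17.2333 [542.98742515 -14.09644422  68.47362713] d,n 533.8714874135803 -100.0764135179698 Fd,Fn,Fz -6.3127967810979255 -4.169683015769859 4.913841519613072 [-0.91987082  0.97695308  0.1360359 ] 18.766802973419946 9.066222704891212
```

Emit:
servo_tool:
  offset:
    - [-0.0003,-0.001,0.001]
    - [-0.0003,-0.002,0.001]
    - [-0.0003,-0.003,0.0015]
    - [-0.0003,-0.003,0.002]
    - [-0.0003,-0.003,0.002]
  yaw: [0,0,0,0,0]
  gripper: [-1,-1,-1,-1,-1]

```text
clock: 17.65
tcp_pos: [543.1, -13.9, 68.6]
ee_rot: [-1.335, 1.142, 1.318]
ft_force: [-7.3, -8.2, 5.4]
grip_width: 18.9
```

```bash
python3 st.py; python3 - <<'E'
from h import *
c=grab("wrist","w14"); g=grab("scene","s14"); p=proj(g,[530,-10,60])[0].astype(int)
cv2.imwrite("pics/s14c.png",cv2.resize(g["color"][p[1]-50:p[1]+60,p[0]-75:p[0]+65],None,fx=5,fy=5,interpolation=cv2.INTER_CUBIC))
E
```

```text
17.65 [543.05224869 -13.87565074  68.58016415] d,n 533.9705241085019 -99.86870318283893 Fd,Fn,Fz -8.512609236962582 -6.914384669609345 5.359697885342618 [-1.68552318  1.15125627  0.1675568 ] 18.86729663861769 9.022669540257354
```

View pics/w14.png

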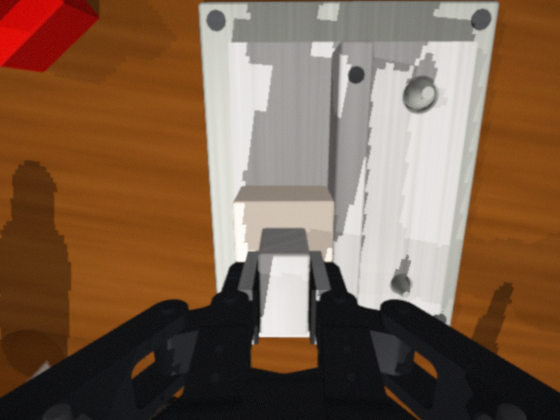

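View pics/s14c.png

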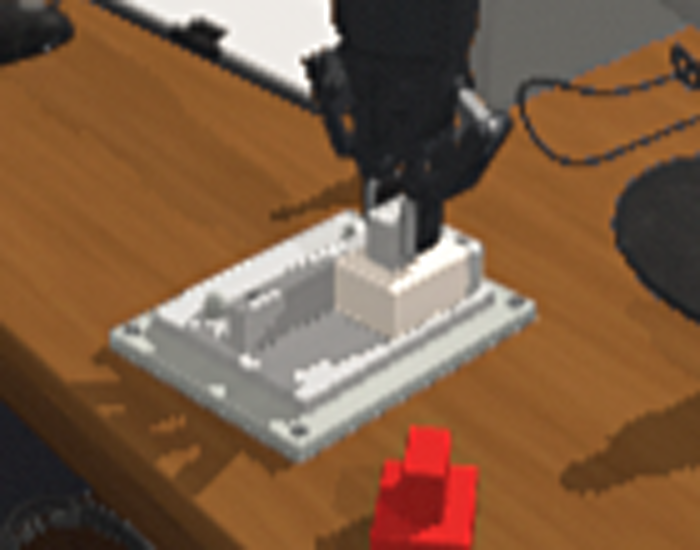

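Emit:
servo_tool:
  offset:
    - [0,-0.003,0.003]
    - [0,-0.004,0.004]
    - [0,-0.005,0.005]
    - [0,-0.006,0.006]
    - [0,-0.007,0.006]
    - [0,-0.008,0.006]
    - [0,-0.008,0.006]
    - [0,-0.008,0.006]
  yaw: [0,0,0,0,0,0,0,0]
  gripper: [-1,-1,-1,-1,-1,-1,-1,-1]

```text
clock: 18.42
tcp_pos: [544.0, -13.3, 69.3]
ee_rot: [-1.337, 1.164, 1.32]
ft_force: [-16.9, -19.2, 15.0]
grip_width: 18.6
```

```bash
python3 st.py; python3 -c "
from h import *
print(toolR()[1].round(4))"
```

```text
18.4167 [543.98497219 -13.32996362  69.29949167] d,n 534.9780177325277 -99.47792939335567 Fd,Fn,Fz -19.705001327427162 -16.29332332610708 15.016630115034687 [-3.72768882  3.30947648  0.47220253] 18.604244903302433 8.896662233627225
[[-0.0126 -0.9879 -0.1546]
 [-0.0297 -0.1542  0.9876]
 [-0.9995  0.017  -0.0274]]
```

```bash
python3 - <<'E'
from h import *
c=grab("wrist","w15"); rz=c["range_z"]; c0=load("w12")
def fit(c,poly,lab):
    m=np.zeros(c["range_z"].shape,np.uint8); cv2.fillPoly(m,[np.int32(poly)],1); v,u=np.nonzero(m&(c["range_z"]>0))
    o,d=ray(c,np.c_[u,v]); P=o+d*c["range_z"][v,u][:,None]; q=P.mean(0); w=np.linalg.svd(P-q)[2][2] if len(P)<4000 else np.linalg.svd((P-q)[::5])[2][2]
    w*=np.sign(w[2]); r=(P-q)@w; print(lab,len(P),q.round(1),w.round(4),r.std().round(2))
fit(c,[(245,206),(325,206),(325,224),(245,224)],"shoulder now")
fit(c,[(272,262),(298,262),(298,325),(272,325)],"bar top now")
fit(c0,[(245,206),(325,206),(325,224),(245,224)],"shoulder lift")
fit(c0,[(272,262),(298,262),(298,325),(272,325)],"bar top lift")
fit(c,[(400,120),(425,120),(390,250),(385,250)],"plate now")
fit(c,[(245,60),(330,60),(325,170),(250,170)],"plate now2")
cv2.imwrite("pics/w15b.png",c["color"])
E
```

```text
shoulder now 1533 [519.2 -16.5  56.4] [0.0383 0.0342 0.9987] 0.6
bar top now 1719 [541.9 -12.2  85.8] [0.0252 0.0338 0.9991] 0.54
shoulder lift 1537 [ 454.5 -265.5  122.9] [0.0139 0.0086 0.9999] 0.59
bar top lift 1723 [ 476.6 -264.3  153. ] [-7.000e-04  1.170e-02  9.999e-01] 0.54
plate now 2086 [495.8  42.   23.3] [0.0087 0.0186 0.9998] 0.64
plate now2 8955 [476.  -22.8  23.6] [0.0086 0.0032 1.    ] 0.66
```

View pics/w15b.png

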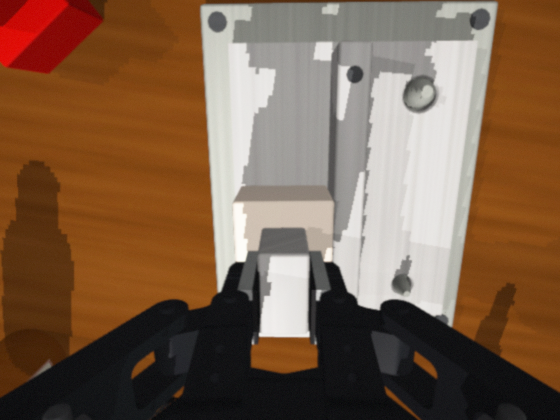

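Emit:
servo_tool:
  offset:
    - [-0.001,0.001,-0.001]
    - [-0.001,0.003,-0.003]
    - [0,0.003,-0.003]
    - [0.002,0.003,-0.003]
    - [0.004,0.003,-0.003]
    - [0.005,0.003,-0.003]
    - [0.005,0.003,-0.003]
  yaw: [0,0,0,0,0,0,0]
  gripper: [-1,-1,-1,-1,-1,-1,-1]

```text
clock: 19.05
tcp_pos: [540.9, -16.3, 69.0]
ee_rot: [-1.338, 1.163, 1.321]
ft_force: [-11.9, -1.7, 22.1]
grip_width: 19.0
```

```bash
echo 'print(M.round(4).tolist(),"tilt d,n",M[:2,0]@d,M[:2,0]@n)'>>st.py; python3 st.py
```

```text
19.05 [540.8942168  -16.32408766  69.04672406] d,n 531.4513267612323 -101.94369467779569 Fd,Fn,Fz -12.00686483362466 0.16505383423855324 22.10465345263296 [0.01487267 2.564734   0.15212481] 18.950221024098347 8.96961943348255
[[-0.0125, -0.9877, -0.1559], [-0.0295, -0.1554, 0.9874], [-0.9995, 0.0169, -0.0272]] tilt d,n -0.01701217086384503 -0.027146342302259256
```

Emit:
servo_tool:
  offset:
    - [0.003,0.001,-0.001]
    - [0.003,0.003,-0.003]
    - [0.003,0.005,-0.005]
    - [0.003,0.007,-0.007]
    - [0.003,0.009,-0.009]
    - [0.003,0.01,-0.01]
    - [0.003,0.01,-0.01]
  yaw: [0,0,0,0,0,0,0]
  gripper: [-1,-1,-1,-1,-1,-1,-1]

```text
clock: 19.63
tcp_pos: [536.2, -25.3, 68.8]
ee_rot: [-1.34, 1.152, 1.318]
ft_force: [0.9, 2.9, 5.9]
grip_width: 18.7
```

```bash
python3 st.py
```

```text
19.6333 [536.18043094 -25.31222474  68.79672741] d,n 525.3710673797192 -110.06999956932385 Fd,Fn,Fz 1.3104262634477386 2.6844332956264916 5.856892863936522 [ 0.85682444 -0.62541871  0.07843469] 18.710834492392088 9.058383876899747
[[-0.0037, -0.9875, -0.1574], [-0.0241, -0.1573, 0.9873], [-0.9997, 0.0075, -0.0232]] tilt d,n -0.0075207976708795785 -0.023182527967110914
```

Emit:
servo_tool:
  offset:
    - [-0.003,-0.002,0.003]
    - [-0.003,-0.004,0.008]
    - [-0.002,-0.005,0.009]
    - [0.001,-0.005,0.009]
    - [0.004,-0.004,0.008]
    - [0.006,-0.002,0.006]
    - [0.007,0.001,0.003]
    - [0.007,0.003,0]
    - [0.007,0.005,-0.002]
    - [0.007,0.005,-0.002]
  yaw: [0,0,0,0,0,0,0,0,0,0]
  gripper: [-1,-1,-1,-1,-1,-1,-1,-1,-1,-1]

```text
clock: 20.47
tcp_pos: [537.4, -24.6, 68.1]
ee_rot: [-1.343, 1.134, 1.311]
ft_force: [1.9, 7.8, 17.7]
grip_width: 18.8
```

```bash
python3 st.py
```

```text
20.4667 [537.37279781 -24.61741579  68.06226415] d,n 526.6585768342085 -109.57319213001136 Fd,Fn,Fz 3.099212204119444 7.4319874501926595 17.73976712493245 [ 2.37387104 -0.36811178 -0.0578397 ] 18.828250260677418 9.154613427557118
[[0.011, -0.9872, -0.1591], [-0.0153, -0.1592, 0.9871], [-0.9998, -0.0084, -0.0168]] tilt d,n 0.008411862884189939 -0.016814693415587507
```

Emit:
servo_tool:
  offset:
    - [-0.003,-0.001,0.003]
    - [-0.003,-0.003,0.007]
    - [-0.002,-0.003,0.008]
    - [0.001,-0.003,0.008]
    - [0.004,-0.002,0.006]
    - [0.007,-0.001,0.004]
    - [0.008,0.001,0.001]
    - [0.008,0.003,-0.003]
    - [0.008,0.003,-0.006]
    - [0.008,0.003,-0.006]
  yaw: [0,0,0,0,0,0,0,0,0,0]
  gripper: [-1,-1,-1,-1,-1,-1,-1,-1,-1,-1]

```text
clock: 21.3
tcp_pos: [540.2, -26.5, 67.8]
ee_rot: [-1.343, 1.115, 1.307]
ft_force: [-3.4, 12.7, 29.4]
grip_width: 19.0
```

```bash
python3 st.py
```

```text
21.3 [540.151705   -26.48836161  67.81216481] d,n 529.1054052334192 -111.86137792088995 Fd,Fn,Fz -1.3217128410101395 13.033554468540153 29.419032420994434 [3.08881197 0.89346939 0.01959276] 18.962617430571612 9.31549880937271
[[0.0234, -0.9865, -0.1619], [-0.0044, -0.162, 0.9868], [-0.9997, -0.0224, -0.0082]] tilt d,n 0.022412834560421483 -0.008082453773183847
```

Emit:
servo_tool:
  offset:
    - [-0.003,0,0.003]
    - [-0.003,0,0.007]
    - [-0.002,0.001,0.009]
    - [0.001,0.001,0.009]
    - [0.004,0.001,0.007]
    - [0.007,0.001,0.005]
    - [0.008,0.001,0.001]
    - [0.008,0.001,-0.003]
    - [0.008,0.001,-0.005]
    - [0.008,0.001,-0.005]
  yaw: [0,0,0,0,0,0,0,0,0,0]
  gripper: [-1,-1,-1,-1,-1,-1,-1,-1,-1,-1]

```text
clock: 22.13
tcp_pos: [542.4, -26.0, 67.8]
ee_rot: [-1.34, 1.098, 1.309]
ft_force: [-10.0, 16.0, 35.6]
grip_width: 18.9
```

```bash
python3 st.py
```

```text
22.1333 [542.36777529 -25.95851098  67.7680714 ] d,n 531.3774738942095 -111.68987511730595 Fd,Fn,Fz -7.293596914595762 17.402319919688047 35.61616986657366 [3.59024775 2.36163428 0.03405752] 18.852414369030758 9.501510783706726
[[0.0308, -0.9858, -0.1651], [0.0085, -0.1649, 0.9863], [-0.9995, -0.0318, 0.0033]] tilt d,n 0.0317598425330676 0.003547483864283195
```

Emit:
servo_tool:
  offset:
    - [-0.002,0.0,0.0]
    - [-0.003,0.001,0.003]
    - [-0.003,0.003,0.007]
    - [-0.003,0.0034,0.0077]
    - [-0.002,0.0034,0.0077]
    - [-0.002,0.0034,0.0077]
    - [-0.002,0.0034,0.0077]
  yaw: [0,0.0065,0.0065,0.0065,0.0065,0.0065,0.0065]
  gripper: [-1,-1,-1,-1,-1,-1,-1]

```text
clock: 22.72
tcp_pos: [536.6, -19.1, 68.2]
ee_rot: [-1.334, 1.104, 1.306]
ft_force: [0.8, 0.0, -1.9]
grip_width: 18.6
```

```bash
python3 st.py
```

```text
22.7167 [536.6325148  -19.08315083  68.15538264] d,n 526.8058223640767 -103.99157709328458 Fd,Fn,Fz 0.8114709208886736 -0.1261937555528509 -1.9222682832219085 [-0.04568892  0.08872156 -0.00745681] 18.573280168450864 9.105032081785339
[[0.0281, -0.987, -0.1582], [0.0086, -0.1581, 0.9874], [-0.9996, -0.0291, 0.0041]] tilt d,n 0.029108980815238737 0.004040040272444808
```

Emit:
servo_tool:
  offset:
    - [0.0005,-0.002,0.002]
    - [0.0005,-0.004,0.003]
    - [0.0005,-0.006,0.004]
    - [0.0005,-0.007,0.0045]
    - [0.0005,-0.008,0.005]
    - [0.0005,-0.009,0.006]
    - [0.0005,-0.01,0.007]
    - [0.0005,-0.011,0.008]
    - [0.0005,-0.012,0.009]
    - [0.0005,-0.013,0.0095]
    - [0.0005,-0.013,0.0095]
    - [0.0005,-0.013,0.0095]
  yaw: [0,0,0,0,0,0,0,0,0,0,0,0]
  gripper: [-1,-1,-1,-1,-1,-1,-1,-1,-1,-1,-1,-1]

```text
clock: 23.72
tcp_pos: [543.6, -14.0, 68.0]
ee_rot: [-1.337, 1.124, 1.307]
ft_force: [-13.5, -15.5, 9.2]
grip_width: 18.9
```

```bash
python3 st.py; cat > look.py <<'E'
from h import *
import sys
nm=sys.argv[1]
c=grab("wrist",nm)
def fit(c,poly,lab):
    m=np.zeros(c["range_z"].shape,np.uint8); cv2.fillPoly(m,[np.int32(poly)],1); v,u=np.nonzero(m&(c["range_z"]>0))
    o,d=ray(c,np.c_[u,v]); P=o+d*c["range_z"][v,u][:,None]; A=np.c_[P[:,:2]-P[:,:2].mean(0),np.ones(len(P))]
    k=np.linalg.lstsq(A,P[:,2],rcond=None)[0]; print(lab,P.mean(0).round(1),"normal",(-k[:2]).round(4))
fit(c,[(245,206),(325,206),(325,224),(245,224)],"shoulder")
fit(c,[(272,262),(298,262),(298,325),(272,325)],"bar top")
fit(c,[(245,60),(330,60),(325,170),(250,170)],"plate-")
fit(c,[(400,120),(425,120),(390,250),(375,250)],"plate+")
g=grab("scene",nm+"s"); p=proj(g,[530,-10,60])[0].astype(int)
cv2.imwrite(f"pics/{nm}sc.png",cv2.resize(g["color"][p[1]-50:p[1]+60,p[0]-75:p[0]+65],None,fx=5,fy=5,interpolation=cv2.INTER_CUBIC))
E
python3 look.py w16; python3 st.py
```

```text
23.7167 [543.60504795 -14.03225674  67.9619451 ] d,n 534.4914704125249 -100.11104056373674 Fd,Fn,Fz -15.799969392301652 -13.14616155692184 9.249238020084666 [-3.37868088  2.75204998  0.4360069 ] 18.880162297699997 8.952810171701474
[[0.0181, -0.9877, -0.1556], [-0.006, -0.1557, 0.9878], [-0.9998, -0.0169, -0.0087]] tilt d,n 0.016893293322598087 -0.008772681750712772
shoulder [519.1 -17.   54.8] normal [0.0234 0.0073]
bar top [540.8 -13.3  84.6] normal [0.004  0.0109]
plate- [477.  -22.5  22.7] normal [0.0012 0.0017]
plate+ [501.5  41.2  22.6] normal [0.0015 0.0182]
23.8167 [543.60046485 -14.07266998  67.97177089] d,n 534.4805327975063 -100.15021458755723 Fd,Fn,Fz -16.673463468366496 -14.296269730096844 9.637049729513306 [-3.30920199  2.75873847  0.38233978] 18.778284617377103 8.943056370556137
[[0.0181, -0.9877, -0.1554], [-0.0059, -0.1556, 0.9878], [-0.9998, -0.017, -0.0086]] tilt d,n 0.01697455505234465 -0.008670392061543119
```

View pics/w16.png

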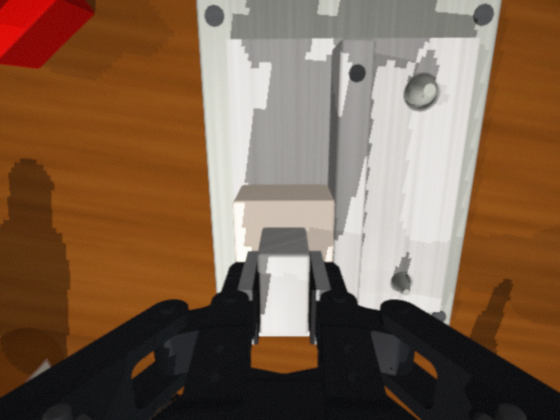

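View pics/w16sc.png

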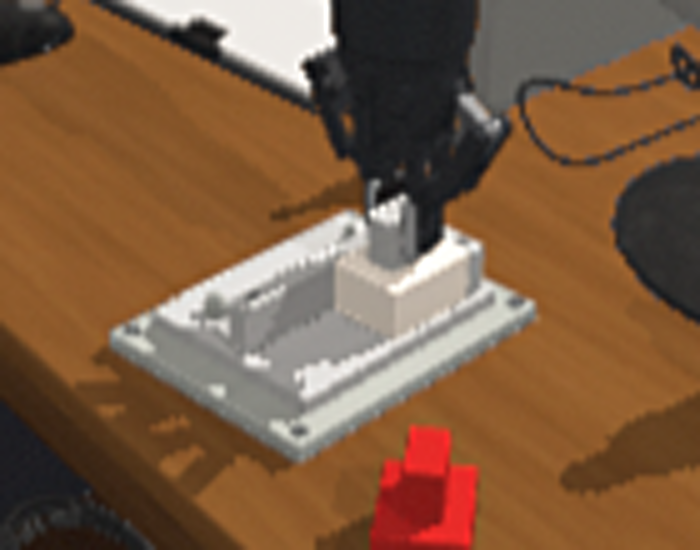

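Emit:
servo_tool:
  offset:
    - [-0.0005,-0.004,0.005]
    - [-0.001,-0.005,0.006]
    - [-0.001,-0.006,0.0065]
    - [-0.001,-0.007,0.0065]
    - [-0.001,-0.008,0.0065]
    - [-0.001,-0.008,0.0065]
    - [-0.001,-0.008,0.0065]
    - [-0.001,-0.008,0.0065]
    - [-0.001,-0.008,0.0065]
  yaw: [0,0,0,0,0,0,0,0,0]
  gripper: [-1,-1,-1,-1,-1,-1,-1,-1,-1]

```text
clock: 24.57
tcp_pos: [544.3, -13.6, 68.8]
ee_rot: [-1.34, 1.147, 1.309]
ft_force: [-17.4, -18.3, 11.0]
grip_width: 18.7
```

```bash
python3 st.py; python3 look.py w17; python3 st.py
```

```text
24.5667 [544.2529196  -13.62893801  68.76224597] d,n 535.1951307068994 -99.81563261176629 Fd,Fn,Fz -20.04466135273686 -15.32087586816975 11.005945546311976 [-3.74396619  3.51342148  0.54340828] 18.742270056446646 8.802022172440356
[[0.0042, -0.9882, -0.153], [-0.0223, -0.153, 0.988], [-0.9997, -0.0007, -0.0227]] tilt d,n 0.000595877265960657 -0.022681505862007338
shoulder [519.5 -16.7  55.9] normal [0.0425 0.0245]
bar top [541.7 -12.6  85.5] normal [0.0161 0.0267]
plate- [477.  -22.7  23.8] normal [0.0112 0.0035]
plate+ [501.6  40.8  23.3] normal [0.0115 0.0148]
24.6667 [544.25566459 -13.64827011  68.77132527] d,n 535.1947733998838 -99.8351553478065 Fd,Fn,Fz -19.834950845653513 -14.881994543335619 11.125967507920171 [-3.78684739  3.47677184  0.60081698] 19.202916020435044 8.803084602233353
[[0.0042, -0.9882, -0.153], [-0.0223, -0.1531, 0.988], [-0.9997, -0.0007, -0.0227]] tilt d,n 0.0006053766191600443 -0.022703599450098276
```

View pics/w17sc.png

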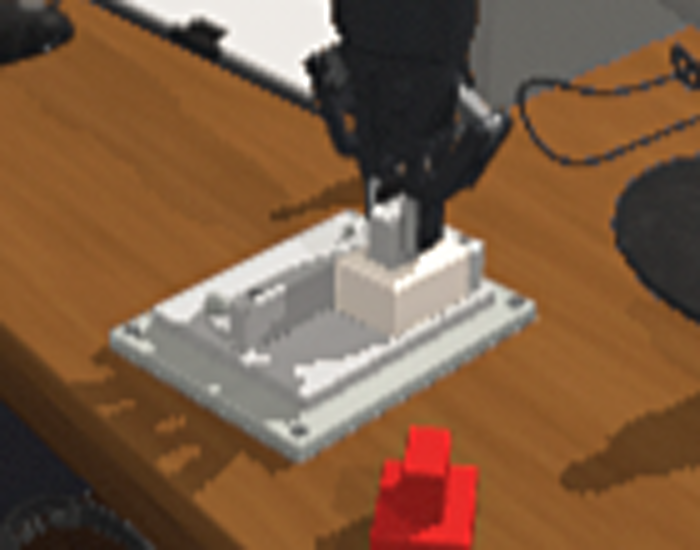

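View pics/w17.png

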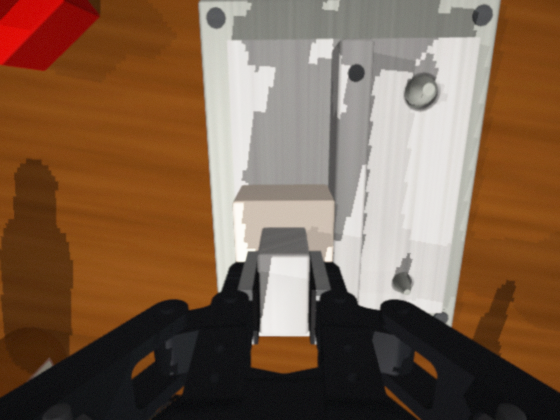

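```bash
python3 - <<'E'
from h import *
def pts(c,poly):
    m=np.zeros(c["range_z"].shape,np.uint8); cv2.fillPoly(m,[np.int32(poly)],1); v,u=np.nonzero(m&(c["range_z"]>0))
    o,d=ray(c,np.c_[u,v]); return o+d*c["range_z"][v,u][:,None]
def fit(P):
    A=np.c_[P[:,:2]-[500,10],np.ones(len(P))]; k=np.linalg.lstsq(A,P[:,2],rcond=None)[0]; return k.round(4)
for n in ("w16","w17","w15"):
    c=load(n)
    print(n,"base strip top",pts(c,[(240,8),(455,8),(455,30),(240,30)]).mean(0).round(2),"side",pts(c,[(480,60),(487,60),(468,220),(460,220)]).mean(0).round(2),
     "plate near strip",pts(c,[(240,48),(325,48),(325,65),(240,65)]).mean(0).round(2),"plate far",pts(c,[(380,230),(440,250),(435,290),(415,290),(375,260)]).mean(0).round(2))
    T=np.r_[pts(c,[(10,90),(190,90),(200,180),(60,250),(10,150)]),pts(c,[(515,20),(555,20),(555,260),(490,250)])]
    k=fit(T); print(" table plane",k)
    Pl=np.r_[pts(c,[(250,48),(325,48),(325,170),(255,170)]),pts(c,[(385,60),(470,45),(445,240),(420,260),(385,240)])]
    # refer plate to table plane
    h=Pl[:,2]-(Pl[:,:2]-[500,10])@k[:2]-k[2]; good=abs(h-22)<6
    Q=Pl[good].copy();Q[:,2]=h[good]; print(" plate rel table",fit(Q),good.mean())
E
```

```text
w16 base strip top [427.66  -0.44  12.44] side [476.49  80.07  11.94] plate near strip [450.65 -29.17  22.71] plate far [546.02  58.89  22.54]
 table plane [ 1.00e-04 -3.00e-04  4.43e-01]
 plate rel table [-2.60000e-03 -0.00000e+00  2.21671e+01] 0.9728337839577701
w17 base strip top [ 4.2707e+02 -3.9000e-01  1.2440e+01] side [476.61  79.63  12.34] plate near strip [450.52 -29.28  24.14] plate far [545.93  58.22  22.86]
 table plane [ 2.00e-04 -2.00e-04  4.43e-01]
 plate rel table [-1.1700e-02 -2.8000e-03  2.2984e+01] 0.9733996910931869
w15 base strip top [ 4.2525e+02 -4.0000e-01  1.2430e+01] side [475.31  80.06  12.16] plate near strip [449.19 -29.53  23.88] plate far [544.82  58.24  22.73]
 table plane [ 0.000e+00 -3.000e-04  4.403e-01]
 plate rel table [-1.00000e-02 -2.30000e-03  2.28517e+01] 0.9736130776161668
```

Emit:
servo_tool:
  offset:
    - [0,0.002,-0.002]
    - [0,0.003,-0.003]
    - [0.002,0.004,-0.004]
    - [0.004,0.005,-0.005]
    - [0.006,0.006,-0.006]
    - [0.007,0.008,-0.008]
    - [0.007,0.01,-0.01]
    - [0.007,0.011,-0.011]
    - [0.007,0.011,-0.011]
  yaw: [0,0,0,0,0,0,0,0,0]
  gripper: [-1,-1,-1,-1,-1,-1,-1,-1,-1]

```text
clock: 25.42
tcp_pos: [541.3, -21.7, 67.8]
ee_rot: [-1.342, 1.127, 1.303]
ft_force: [0.7, 8.0, 15.3]
grip_width: 19.1
```

```bash
python3 st.py
```

```text
25.4167 [541.30375578 -21.68749004  67.81140957] d,n 531.0046390779138 -107.30413098756922 Fd,Fn,Fz 1.9127783782493006 7.782357562324198 15.258218509555146 [ 2.30504465 -0.28410859  0.00417112] 19.05286918838855 8.958972318288891
[[0.0196, -0.9876, -0.1557], [-0.0116, -0.156, 0.9877], [-0.9997, -0.0175, -0.0145]] tilt d,n 0.017462331603369147 -0.014558834352409015
```

Emit:
servo_tool:
  offset:
    - [-0.003,0.001,0.003]
    - [-0.003,0.001,0.006]
    - [-0.001,0.001,0.006]
    - [0.002,0.001,0.005]
    - [0.005,0.001,0.003]
    - [0.008,0.002,0.001]
    - [0.008,0.003,-0.002]
    - [0.008,0.004,-0.005]
    - [0.008,0.004,-0.007]
    - [0.008,0.004,-0.007]
  yaw: [0,0,0,0,0,0,0,0,0,0]
  gripper: [-1,-1,-1,-1,-1,-1,-1,-1,-1,-1]

```text
clock: 26.25
tcp_pos: [543.0, -24.3, 67.7]
ee_rot: [-1.342, 1.108, 1.301]
ft_force: [-6.9, 13.4, 30.1]
grip_width: 19.0
```

```bash
python3 st.py
```

```text
26.25 [543.00401347 -24.26120104  67.73527843] d,n 532.2749722305796 -110.1150237592376 Fd,Fn,Fz -4.661206803517948 14.349003421420052 30.05403857235115 [3.07783097 1.36526891 0.09067394] 19.010134386275958 9.145972684737913
[[0.0315, -0.9868, -0.1589], [-0.0001, -0.159, 0.9873], [-0.9995, -0.0311, -0.0051]] tilt d,n 0.031070486953511608 -0.005098912699047651
```

Emit:
servo_tool:
  offset:
    - [-0.003,0.002,0.003]
    - [-0.003,0.004,0.007]
    - [-0.001,0.004,0.007]
    - [0.002,0.004,0.006]
    - [0.005,0.004,0.003]
    - [0.007,0.004,0.001]
    - [0.007,0.004,-0.002]
    - [0.007,0.004,-0.005]
    - [0.007,0.004,-0.006]
    - [0.007,0.004,-0.006]
  yaw: [0,0,0,0,0,0,0,0,0,0]
  gripper: [-1,-1,-1,-1,-1,-1,-1,-1,-1,-1]

```text
clock: 27.08
tcp_pos: [543.1, -26.4, 67.7]
ee_rot: [-1.341, 1.093, 1.3]
ft_force: [-7.8, 13.6, 32.7]
grip_width: 19.0
```

```bash
python3 st.py
```

```text
27.0833 [543.08586785 -26.35503985  67.66636251] d,n 532.0235496039533 -112.19532367981168 Fd,Fn,Fz -5.504210657008865 14.620223974480588 32.65249217781157 [2.96171832 1.86743982 0.0094759 ] 19.01734649618917 9.291567805396184
[[0.0398, -0.9861, -0.1615], [0.0104, -0.1612, 0.9869], [-0.9992, -0.0409, 0.0038]] tilt d,n 0.040934304170403335 0.003960946940388258
```

Emit:
servo_tool:
  offset:
    - [-0.002,0.0,0.0]
    - [-0.003,0.002,0.003]
    - [-0.003,0.004,0.007]
    - [-0.003,0.005,0.008]
    - [-0.002,0.005,0.008]
    - [-0.002,0.005,0.008]
    - [-0.002,0.005,0.008]
  yaw: [0,0.001,0.001,0.001,0.001,0.001,0.001]
  gripper: [-1,-1,-1,-1,-1,-1,-1]

```text
clock: 27.67
tcp_pos: [535.7, -19.4, 68.0]
ee_rot: [-1.338, 1.095, 1.301]
ft_force: [-0.1, 0.2, -2.3]
grip_width: 18.8
```

```bash
python3 st.py
```

```text
27.6667 [535.69413463 -19.36500685  68.03457797] d,n 525.8346071473086 -104.12096472453143 Fd,Fn,Fz -0.10527068796865482 0.18917841837179006 -2.2950657653252096 [-0.07395093  0.09434892  0.02398023] 18.794407715433465 9.214528310781118
[[0.0371, -0.9864, -0.1601], [0.0106, -0.1598, 0.9871], [-0.9993, -0.0383, 0.0045]] tilt d,n 0.03829459840429901 0.004534311912627839
```

Emit:
servo_tool:
  offset:
    - [0.0005,-0.002,0.002]
    - [0.001,-0.004,0.003]
    - [0.001,-0.006,0.004]
    - [0.001,-0.007,0.0045]
    - [0.0015,-0.008,0.0055]
    - [0.0015,-0.009,0.007]
    - [0.0015,-0.01,0.008]
    - [0.0015,-0.011,0.0087]
    - [0.0015,-0.012,0.0087]
    - [0.0015,-0.0128,0.0087]
    - [0.0015,-0.0128,0.0087]
    - [0.0015,-0.0128,0.0087]
    - [0.0015,-0.0128,0.0087]
  yaw: [0,0,0,0,0,0,0,0,0,0,0,0,0]
  gripper: [-1,-1,-1,-1,-1,-1,-1,-1,-1,-1,-1,-1,-1]

```text
clock: 28.75
tcp_pos: [543.7, -14.1, 67.8]
ee_rot: [-1.342, 1.111, 1.3]
ft_force: [-12.1, -13.5, 11.0]
grip_width: 18.9
```

```bash
python3 st.py; python3 look.py w18; python3 st.py; python3 - <<'E'
from h import *
def pts(c,poly):
    m=np.zeros(c["range_z"].shape,np.uint8); cv2.fillPoly(m,[np.int32(poly)],1); v,u=np.nonzero(m&(c["range_z"]>0))
    o,d=ray(c,np.c_[u,v]); return o+d*c["range_z"][v,u][:,None]
def fit(P):
    A=np.c_[P[:,:2]-[500,10],np.ones(len(P))]; return np.linalg.lstsq(A,P[:,2],rcond=None)[0].round(4)
for n in ("w16","w18"):
    c=load(n)
    Pl=np.r_[pts(c,[(250,48),(325,48),(325,170),(255,170)]),pts(c,[(385,60),(470,45),(445,240),(420,260),(385,240)])]
    print(n,fit(Pl[abs(Pl[:,2]-22)<5]),"near strip",pts(c,[(240,48),(325,48),(325,65),(240,65)]).mean(0).round(2))
E
```

```text
28.75 [543.65734177 -14.1096679   67.83398801] d,n 534.5308184984061 -100.19576871633313 Fd,Fn,Fz -14.076470364725454 -11.365024700515747 10.95453581419878 [-2.79969366  2.56402624  0.26061831] 18.89095661008769 9.075422919102884
[[0.0297, -0.987, -0.1577], [-0.0019, -0.1579, 0.9875], [-0.9996, -0.029, -0.0065]] tilt d,n 0.029031253191586344 -0.006558249176057834
shoulder [519.2 -17.   54.6] normal [0.0137 0.0059]
bar top [540.6 -13.5  84.6] normal [0.0037 0.016 ]
plate- [477.6 -22.5  22.4] normal [-0.0008 -0.0005]
plate+ [501.9  41.1  22.4] normal [-0.0016  0.0077]
28.85 [543.66243495 -14.13782389  67.82407315] d,n 534.5313794947332 -100.22437616154637 Fd,Fn,Fz -13.169542518680773 -10.9199067306583 11.231823312407663 [-2.870711    2.54467674  0.31365275] 18.94737453473193 9.0730007263847
[[0.0298, -0.987, -0.1577], [-0.0018, -0.1578, 0.9875], [-0.9996, -0.0291, -0.0065]] tilt d,n 0.02909981923006895 -0.006531455577413863
w16 [-1.80000e-03 -6.00000e-04  2.26116e+01] near strip [450.65 -29.17  22.71]
w18 [ 3.00000e-04 -1.00000e-04  2.24346e+01] near strip [451.35 -29.2   22.39]
```

View pics/w18.png

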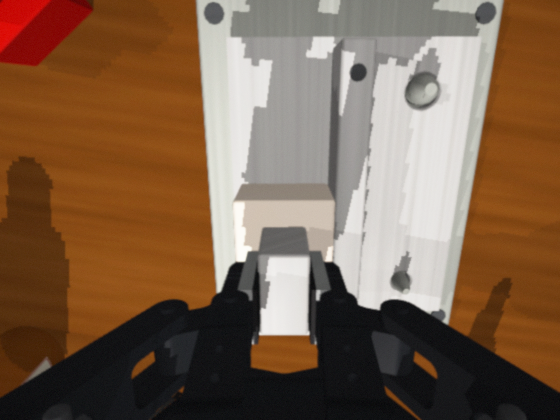

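Emit:
servo_tool:
  offset:
    - [0,-0.0045,0.0045]
    - [-0.0005,-0.005,0.0055]
    - [-0.001,-0.0055,0.0055]
    - [-0.001,-0.006,0.0055]
    - [-0.001,-0.0065,0.0055]
    - [-0.001,-0.0065,0.0055]
    - [-0.001,-0.0065,0.0055]
    - [-0.001,-0.0065,0.0055]
  yaw: [0,0,0,0,0,0,0,0]
  gripper: [-1,-1,-1,-1,-1,-1,-1,-1]

```text
clock: 29.52
tcp_pos: [544.1, -13.8, 68.4]
ee_rot: [-1.344, 1.131, 1.302]
ft_force: [-13.9, -15.7, 8.6]
grip_width: 19.0
```

```bash
python3 st.py; python3 look.py w19; python3 st.py; python3 - <<'E'
from h import *
def pts(c,poly):
    m=np.zeros(c["range_z"].shape,np.uint8); cv2.fillPoly(m,[np.int32(poly)],1); v,u=np.nonzero(m&(c["range_z"]>0))
    o,d=ray(c,np.c_[u,v]); return o+d*c["range_z"][v,u][:,None]
def fit(P):
    A=np.c_[P[:,:2]-[500,10],np.ones(len(P))]; return np.linalg.lstsq(A,P[:,2],rcond=None)[0].round(4)
for n in ("w18","w19"):
    c=load(n)
    Pl=np.r_[pts(c,[(250,48),(325,48),(325,170),(255,170)]),pts(c,[(385,60),(470,45),(445,240),(420,260),(385,240)])]
    print(n,fit(Pl[abs(Pl[:,2]-22)<5]),"near strip",pts(c,[(240,48),(325,48),(325,65),(240,65)]).mean(0).round(2))
E
```

```text
29.5167 [544.07173774 -13.77654842  68.36350258] d,n 534.9928221777095 -99.93262387710465 Fd,Fn,Fz -16.235424881471612 -13.312186299727893 8.63163678408547 [-3.10403458  2.85694875  0.43965553] 19.01193945913712 8.939931553251759
[[0.0182, -0.9877, -0.1554], [-0.0156, -0.1557, 0.9877], [-0.9997, -0.0155, -0.0183]] tilt d,n 0.015471843454296856 -0.018331264131669387
shoulder [519.5 -16.8  55.5] normal [0.0267 0.0177]
bar top [541.3 -12.9  85.2] normal [0.017  0.0128]
plate- [477.5 -22.7  23.3] normal [0.0056 0.0008]
plate+ [501.9  40.8  23. ] normal [0.0057 0.0215]
29.6167 [544.11185616 -13.78906107  68.40787242] d,n 535.0304468856547 -99.9513438032877 Fd,Fn,Fz -16.968637492330007 -13.15632705727434 9.491100840480247 [-3.12418726  2.81802841  0.52425009] 18.920494231578488 8.941508098217323
[[0.0183, -0.9877, -0.1554], [-0.0157, -0.1557, 0.9877], [-0.9997, -0.0156, -0.0184]] tilt d,n 0.015538762366705632 -0.018411574762262708
w18 [ 3.00000e-04 -1.00000e-04  2.24346e+01] near strip [451.35 -29.2   22.39]
w19 [-6.70000e-03 -2.00000e-03  2.30476e+01] near strip [451.15 -29.31  23.43]
```

View pics/w19sc.png

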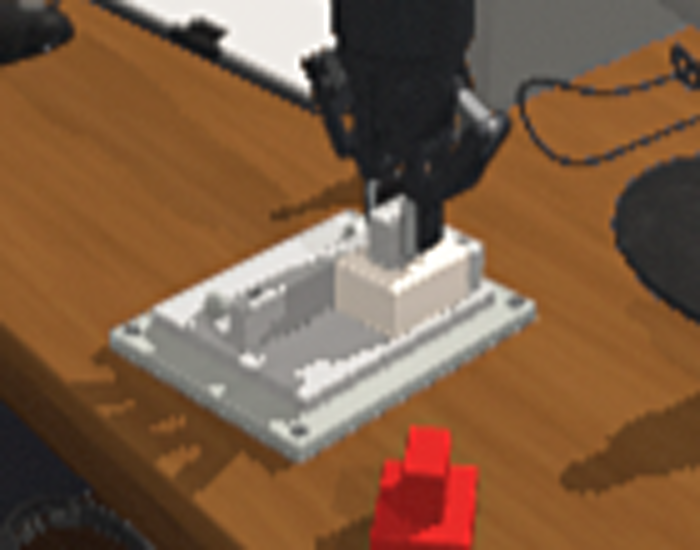

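```bash
python3 - <<'E'
from h import *
a=load("scene0")["color"].astype(int); b=load("w19s")["color"].astype(int)
for n,(x0,y0,x1,y1) in {"brown":(350,192,375,236),"dropper":(282,162,296,190)}.items(): print(n,abs(a-b)[y0:y1,x0:x1].mean().round(1))
from rig import bot
print(bot.sign_off())
E
python3 st.py
```

```text
brown 1.2
dropper 50.5
the job is handed in; nothing more can be done
None
the job is handed in; nothing more can be done
```

View pics/w19s.png

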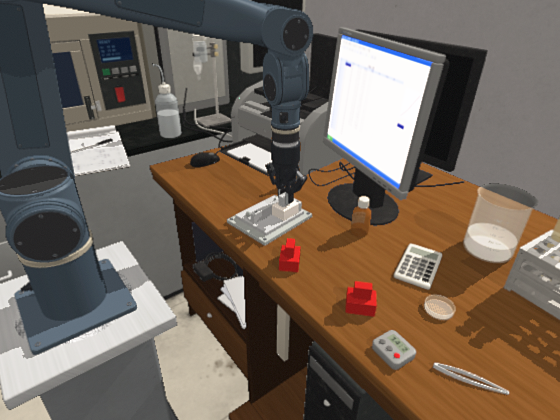

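The job is handed in at about 29.6 s. The corner plate is over both pins and was let go. The white block is gripped by its bar and pushed into the corner against both stops.

**Last checks**
- **Plate:** when I released it, both pins showed through their holes and the plate's top was at about 22 mm, which is flush. Under the final push, the depth picture shows a slight tip (slope about 0.007 rad). The edge nearest the robot is about 1 mm high, which I judge to be inside the 2 mm limit.
- **Push:** the wrist read about 17 N toward the short stop and 13 N toward the long stop, with about 9 N upward. I can't read the force on each stop directly. The block stopped moving in both directions while the force rose, and the plate began to tip, so I take both contacts as loaded.
- **Block:** it sits flat to within about 0.011 rad, inferred from the tool's tilt. The tool's yaw is within about 0.004 rad of the jig's. My first two pushes tipped the block by up to about 2°, so I reset the tilt each time and pushed again more gently.
- **Bottles:** the brown bottle's picture is unchanged. The automatic check on the dropper bottle disagreed because the arm hides it from the scene camera at the end. I could not confirm it at the end, but the gripper was never moved close to where it stood.

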